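Open a plant-pot mould with a wedge

ROBOT

A 7-joint arm with a two-finger parallel gripper is mounted at the origin on the work surface. World frame = base frame: x ahead of the robot, y to its left, z up, the work surface at z = 0. Lengths are in m, angles in rad, forces in N, time in s.
With the tool pointing down it reaches from about 0.4 to 0.875 m from the base axis. Payload 19.3 kg.
Tool frame: the origin (TCP) lies midway between the tips of the shut fingers; the grasp point (between the pads) lies 19 mm behind it; z points along the fingers, y is the line along which they close (so a half turn about z gives the same grasp; the last joint's range is limited). The gripper opens to 85 mm and grips with 20 to 120 N. Pads are 22 mm wide; open, the fingers measure 114 mm over their backs; the gripper's body (76 mm by 85 mm) begins 54 mm behind the grasp point. The pads swing forward as they close: fully open they stand 13 mm farther back than shut.
Start: joints at [-1.225, 0.521, -0.036, 1.599, 0.021, 1.021, -0.113], TCP at [0.252, 0.572, 0.231] pointing down, gripper open.
Joint ranges: [-2.91, 2.91], [-0.3, 2.13], [-1.5, 1.42], [0.17, 2.43], [-1.26, 4.41], [0.16, 1.93], [-2.52, 2.52]. Speed limits (rad/s): [1.89, 1.89, 2.39, 2.39, 3.01, 3.01, 3.01].

INTERFACE

Orientations are given as [roll, pitch, yaw] about the fixed x, y, z axes, in that order (R = Rz(yaw) Ry(pitch) Rx(roll)).
In Python, from workcell import telemetry, grab_frame, calibration, bot, outline_of, landmark_of gives the robot as it stands. The module is installed in compiled form; this text tells all that it offers.
- The arm moves only by the shell command python3 -m inch 'ROWS' [FORCE]. ROWS is JSON, a list of rows, each a list of 7 numbers: the shift along the tool's x, y, z in m, then the turn, a rotation vector about the tool's x, y, z in rad, then the closure, from 0 (fully open) to 1 (shut). A call has 1 to 5 rows; each row shifts and turns the commanded pose from where the row before left it, along the tool's axes as they then stand; what a row does not reach is not made up. A row lasts 1/10 s, in which the tool goes at most 50 mm and 8.59 degrees, less where a joint would pass 70% of its speed; a pose out of reach is approached as far as the arm can. A call is refused whole if a number of a shift passes 0.05 or a number of a turn 0.15, either way. A call with a gripper value outside its range is refused whole. The fingers move at their own pace and stop on an object; FORCE is the grip in N (left out, the last holds). Time passes only in rows, so rows that do not move let the fingers close. It gives the time, the measured TCP pose, the force, the opening and the grip force at its end, in the units of the state.
- telemetry.observe(): the state, without advancing time (a new reading comes with each control period).
- grab_frame(name): name is "scene" or "top" or "wrist"; returns the picture (480x640x3 uint8, red, green, blue); there is no depth.
- calibration(name): a dict with "fovy" (degrees; the focal length in pixels is half the picture's height over the tangent of half this angle, whatever the lens; pixels are square), "cx", "cy" (the principal point, pixels), "pose" (4x4, takes a point from camera to world coordinates). Camera axes: x right, y down, z forward; pixel columns grow to the right and rows downward; lengths in m; the calibration is good to about 2 mm. A picture is of the moment at which its call begins: read the wrist's pose just before it. calibration takes no time and is no camera call; for the wrist camera it gives the pose at the moment of the call.
- bot.job_done(): hands the job in; it is judged then, once.
Trained networks look in the newest picture that a camera, given by its name, has taken for a name from the list of things; names that differ only in an ending like _2 or _b are one class to them, and where a whole thing is asked for, a point or a joint stands for the part that bears it (a point fixed in the world has none). Each returns a list of dicts, best first, with "score" (0 to 1); they miss things now and then, are a little off and sometimes report something else, mostly with a low value. They report only what shows in the picture. A call takes as long as a camera call. They do not tell look-alikes from the thing itself.
- outline_of(label, camera): "region" (480x640 bool, what is visible of it) and "rect" ([left, top, right, bottom] in pixels, round what is visible of it).
- landmark_of(label, camera): "xy" ([column, row] in pixels: a listed point, or the origin of a listed thing).
The state is a dict: "clock": time; "qpos": joint angles; "qd": joint speeds; "joint_efforts": joint torques, N m; "position": TCP position; "tool_rot": TCP orientation; "force": force on the tool from outside, world axes, zero at the start; "moment": the same for the moment, N m; "grip_width": finger opening in m; "finger_force": force on a finger pad.
Only numpy, scipy, OpenCV 4.12 (cv2) and the standard library are available. Lean on these libraries where they do the work, as an engineer would, in place of code of your own. Each camera call takes 0.05 s, during which the arm holds its last target. There are 200 camera calls.

TASK

Take the wedge from the tool block and open the two-part pot mould with it: press it gently down into the pry slots at the two ends of the seam, turn and turn about, easing the loose half off its dowels evenly, neither end ever more than 7 mm ahead of the other, until both ends stand more than 8 mm open, clear of the dowels, but not over 25 mm. Never force the wedge (keep it below 35 N), keep the hand off the mould, leave the loose half standing on the board and everything else where it is, and put the wedge back in its socket in the block.

Things in the scene. Friction and masses are not known exactly. Their poses are not given: they have to be found in the camera images.
- mould: Fixed part of a two-part casting mould: plywood board 210 x 270 x 15 mm screwed to the table, the pale grey near half (204 mm along y, 70 mm high) and the concrete pot in it (top 8 mm below the mould's). Origin: board's underside, on the parting plane, midway between the ends. z up; x from fixed half to loose half, away from the robot; y along the seam to its left end. Mould top at z = 85 mm.
- slot_left (a point): Centre of the mouth of the pry slot at the seam's left (+y) end, at flange-top height (85 mm), 88 mm from the mould's middle; belongs to the fixed half, axes as mould. Slot shut: 3 mm wide (x = -1.5 to 1.5), y = 75 to 102 mm, as deep as the mould, open above and at the end; its mouth is eased over the top 2 mm to 5 mm. The halves touch inward of it.
- slot_right (a point): The same at the right (-y) end. Inward of each slot, at y = +66 and -66 mm, 18 mm below the top, a steel spring dowel sticks 8 mm out of the fixed half into a tight socket of the loose half.
- half: Loose far half of the mould, pale grey, 204 mm long, 70 mm high, 68 mm deep, 0.6 kg (varies), standing on the board, held only by its two tight dowels; it stays where it is pushed. Spreading one end, the wedge meets about 3 to 15 N downwards; the far end may swing back by 1 to 3 mm meanwhile. Origin: its seam plane, underside, midway between the ends; axes as mould while shut.
- half_left (a point): Point on top of the loose half's seam plane, 88 mm to the left of its middle: its x in the frame of mould is the gap opened at that end (0 while shut; beyond 8 mm the dowel is out).
- half_right (a point): The same at the right end.
- wedge: Steel wedge with wooden handle, point down in its block, 0.14 kg. Origin: on its axis at tip level; z up. Blade z = 0 to 60, 20 mm wide (y): flat upright face at x = -8 mm, other face sloping, 2 mm thick at the tip (x = -8 to -6), 16 mm at z = 60. Steel bolster 44 x 34 mm, z = 60 to 66. Handle 26 (x) x 30 (y) mm, z = 66 to 115. Flat face goes against the fixed half; grip across x.
- block: Wooden tool block, fixed, 85 (x) x 190 (y) x 75 mm high. Origin: centre of its underside. The wedge stands in a socket in the middle of its top, its bolster resting on the top (wedge origin 15 mm above the table, its axes along the block's). Other tool handles stand in it 72 mm or more to either side along y, up to 53 mm above its top: pass over them.
- block_slot (a point): Centre of the mouth of the wedge's socket, on the block's top; the socket is 21 mm (x) by 27 mm (y), 66 mm deep, its edge eased by 2 mm.
- bowl: Bystander: white ceramic bowl, 124 mm across, 58 mm high. Origin: on its underside.
- clay_pot: Bystander: small terracotta pot, 72 mm across, 64 mm high. Origin: on its underside.
- twine: Bystander: upright roll of brown twine, 64 mm across, 60 mm high. Origin: on its underside.
- jar: Bystander: glass jar with steel lid, 60 mm across, 85 mm high. Origin: on its underside.
- clamp: Bystander: steel screw clamp with wooden handle lying flat, about 280 x 85 mm, 30 mm high. Origin: on its underside.
- secateurs: Bystander: black-handled secateurs lying flat, about 180 x 70 mm, 18 mm high. Origin: on its underside.
- brush: Bystander: brush lying flat, 170 mm long. Origin: on its underside.
Things that resemble listed ones, but are neither listed nor needed, are in the scene too. Several things have the shape of the block; the one meant has the colours described above. Several things have the shape of the wedge; the one meant has the colours described above.

How it is judged:
On the way, in this order (a step that is already met when the one before it is completed fails the run):
1. the wedge is drawn out of its block (z of wedge in the frame of block above 0.08 m), for 0.1 s.
2. both ends of the seam have been eased open by more than 2 mm (x of each of half_left, half_right in the frame of mould above 0.002 m), for 0.1 s.
3. both ends stand open beyond the dowels, by more than 8 mm (x of each of half_left, half_right in the frame of mould above 0.008 m), for 0.2 s.
At the end, for the whole second after the job is handed in: The loose half stands upright on the base board (within 0.05 rad), at rest, more than 8 mm and less than 25 mm from the fixed half at both ends; the wedge stands released in its socket in the block (within 6 mm sideways and 5 mm of height, tilted less than 0.1 rad) (all of step 3 and not (x of half_left in the frame of mould above 0.025 m) and not (x of half_right in the frame of mould above 0.025 m) and angle between half's own z axis and vertical below 0.05 rad and z of half in the frame of mould below 0.019 m and linear speed of each of half, wedge below 0.01 m/s and horizontal distance between wedge and block_slot below 0.006 m and z of wedge in the frame of block below 0.02 m and angle between wedge's own z axis and vertical below 0.1 rad); the robot touches nothing.
It fails at once if one end of the loose half gets more than about 7 mm ahead of the other (it turns more than 0.042 rad from the fixed half) (angle between the x axis of half and the x axis of mould, either way round above 0.042 rad).
It fails at once if the wedge is forced: more than 35 N between it and either half (contact force between wedge and half above 35 N or contact force between wedge and mould above 35 N).
It fails at once if the hand or arm pushes on the mould (over 3 N) (contact force between any of the arm, the fingers and half above 3 N or contact force between any of the arm, the fingers and mould above 3 N).
It fails at once if a bystander is disturbed (moved more than 25 mm) (distance of any of bowl, clay_pot, twine, jar, clamp, secateurs, brush from where it was at the start of the episode above 0.025 m).
It also fails if it takes over 72 s, if anything falls off the work surface, if the arm or the gripper's body presses on something with over 40 N, if the wrist force passes 120 N, or if a joint passes its speed limit or range.

## Working session

There is one attempt and no reset: what is moved stays moved. The work goes in short steps, Python scripts to look and compute and a shell command to move; the robot and the scene stay as the last step left them, time stands still between calls to the robot, and variables do not carry over. Pictures are saved under pics/ and viewed, at most 10 in all, crops included, and the job is handed in when it is done.

```bash
mkdir -p pics; cat > h.py <<'E'
import numpy as np, cv2
from workcell import telemetry, grab_frame, calibration, bot, outline_of, landmark_of
def ray(cam,uv,z,c=None):
    c=c or calibration(cam); f=240/np.tan(np.radians(c['fovy'])/2); P=np.array(c['pose'])
    d=P[:3,:3]@np.array([(uv[0]-c['cx'])/f,(uv[1]-c['cy'])/f,1]); o=P[:3,3]
    return o+d*(z-o[2])/d[2]
def save(im,n): cv2.imwrite('pics/'+n,cv2.cvtColor(im,cv2.COLOR_RGB2BGR))
E
python3 - <<'E'
from h import *
np.set_printoptions(precision=4,suppress=True)
s=telemetry.observe(); print(s)
a=grab_frame('top'); print(calibration('top'))
for n,z in [('slot_left',.085),('slot_right',.085),('half_left',.085),('half_right',.085),('block_slot',.075),('wedge',.015),('block',0)]:
    for d in landmark_of(n,'top')[:5]: print(n,round(d['score'],2),np.round(d['xy'],1),ray('top',d['xy'],z))
b=grab_frame('scene'); print(calibration('scene'))
for n,z in [('slot_left',.085),('slot_right',.085),('block_slot',.075)]:
    for d in landmark_of(n,'scene')[:5]: print(n,round(d['score'],2),np.round(d['xy'],1),ray('scene',d['xy'],z))
save(a,'top.png');save(b,'scene.png')
E
```

```text
{'clock': 0.0, 'qpos': array([-1.2252,  0.522 , -0.0363,  1.6   ,  0.0212,  1.0211, -0.1128]), 'qd': array([ 0.0002, -0.0007, -0.0013,  0.0008, -0.0001, -0.0005, -0.    ]), 'joint_efforts': array([  0.0006, -92.7111,   1.9803, -36.9925,   0.0178,   0.0083,
        -0.    ]), 'position': array([0.2523, 0.5714, 0.2307]), 'tool_rot': array([-3.1404,  0.0001,  2.7259]), 'force': array([-0.3494, -0.0436,  0.8191]), 'moment': array([-0.0177, -0.0474, -0.0214]), 'finger_force': 0.0, 'grip_width': 0.08544153405674595}
{'fovy': 53.883903262307534, 'cx': 315.20551802412024, 'cy': 233.71269801178664, 'pose': array([[ 0.1062, -0.9701,  0.2183,  0.2891],
       [-0.9943, -0.1045,  0.0191,  0.0164],
       [ 0.0043, -0.219 , -0.9757,  1.1304],
       [ 0.    ,  0.    ,  0.    ,  1.    ]])}
slot_left 0.59 [318.3 217.7] [0.561  0.0338 0.085 ]
slot_right 0.78 [395.8 232.5] [ 0.5454 -0.1449  0.085 ]
slot_right 0.25 [204.7 228.9] [0.5072 0.2877 0.085 ]
half_left 0.83 [322.3 218.8] [0.5594 0.0244 0.085 ]
half_left 0.22 [240.5 153.3] [0.6973 0.2326 0.085 ]
half_right 0.96 [394.7 233.3] [ 0.5432 -0.1426  
[... 237 characters left out ...]
0.2999 -0.2214  0.015 ]
wedge 0.52 [350.2 141.6] [ 0.7858 -0.0245  0.015 ]
wedge 0.46 [239.2 151.7] [0.7285 0.2509 0.015 ]
block 0.75 [193.7 362.1] [0.2097 0.2853 0.    ]
block 0.6 [205.2 228. ] [0.5273 0.3088 0.    ]
{'fovy': 45.88970858576175, 'cx': 315.1684138648323, 'cy': 244.62457232961145, 'pose': array([[-0.5049,  0.6052, -0.6155,  1.3411],
       [ 0.8631,  0.3627, -0.3513,  0.5042],
       [ 0.0107, -0.7086, -0.7055,  1.0436],
       [ 0.    ,  0.    ,  0.    ,  1.    ]])}
slot_left 0.71 [304.1 260.6] [0.5636 0.0314 0.085 ]
slot_right 0.75 [248.5 228.9] [ 0.5418 -0.1416  0.085 ]
block_slot 0.91 [420.8 301.4] [0.5295 0.3114 0.075 ]
block_slot 0.68 [460.9 214.4] [0.2085 0.2875 0.075 ]
```

View pics/top.png

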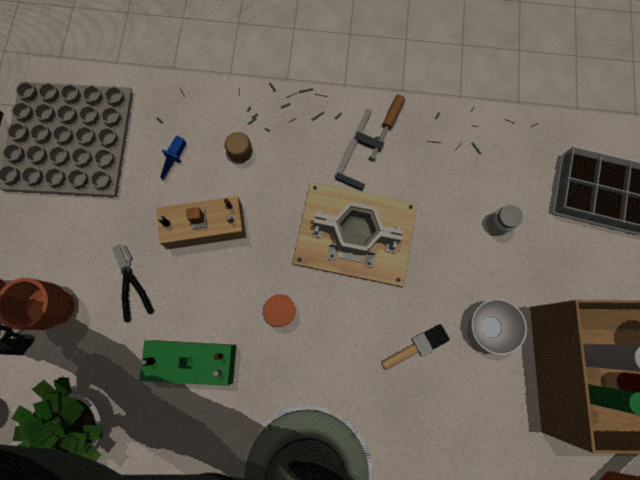

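View pics/scene.png

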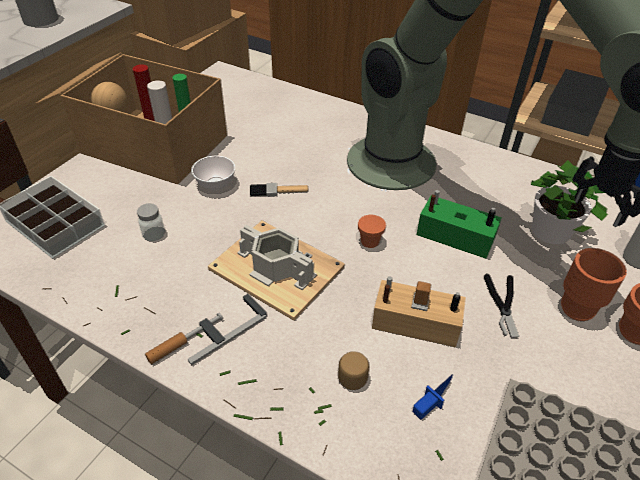

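The wooden block at top (200,220) holds a wooden-handled wedge at (195,215). The look-alikes are the green block at (190,362) and the blue wedge lying loose at (173,157). The wooden one fits the description, and I'll confirm it in a crop from the wrist camera. The mould is at (358,232).

```bash
cat >> h.py <<'E'
from scipy.spatial.transform import Rotation as R
def delta(p,yaw):
    "tool-frame shift (at current orientation) and tool z turn to reach p, yaw, tool down"
    s=telemetry.observe(); Rt=R.from_euler('xyz',s['tool_rot'])
    tgt=R.from_euler('xyz',[np.pi,0,yaw]); rv=(Rt.inv()*tgt).as_rotvec()
    print('shift',np.round(Rt.inv().apply(np.array(p)-s['position']),4),'turn',np.round(rv,4),'pos',np.round(s['position'],4),'t',s['clock'],'j7',s['qpos'][6])
E
python3 - <<'E'
from h import *
np.set_printoptions(precision=4,suppress=True)
a=ray('top',(166,219),.12);b=ray('top',(228,203),.12);print(a,b,np.arctan2(*(b-a)[:2]))
a=ray('top',(158,207),.075);b=ray('top',(240,197),.075);print(a,b,np.arctan2(*(b-a)[:2]))
print(calibration('wrist'))
delta((0.50,0.31,0.26),1.45)
E
```

```text
[0.5129 0.3669 0.12  ] [0.5639 0.2364 0.12  ] 2.768856587823426
[0.5492 0.4059 0.075 ] [0.5936 0.2206 0.075 ] 2.906736896050567
{'fovy': 58.42903935305449, 'cx': 320.17273126613713, 'cy': 240.24122246061972, 'pose': array([[ 0.4047,  0.8812,  0.2442,  0.1922],
       [ 0.9145, -0.3903, -0.1069,  0.5987],
       [ 0.0011,  0.2666, -0.9638,  0.3736],
       [ 0.    ,  0.    ,  0.    ,  1.    ]])}
shift [-0.3322 -0.1394 -0.0287] turn [-0.     -0.      1.2757] pos [0.2525 0.5717 0.2313] t 0.6 j7 -0.11281378869831044
```

```bash
python3 -m inch '[[-0.03,-0.012,-0.003,0,0,0,0],[-0.03,-0.012,-0.003,0,0,0,0],[-0.03,-0.012,-0.003,0,0,0,0],[-0.03,-0.012,-0.003,0,0,0,0],[-0.03,-0.012,-0.003,0,0,0,0]]' ; python3 -m inch '[[-0.03,-0.012,-0.003,0,0,0,0],[-0.03,-0.012,-0.003,0,0,0,0],[-0.03,-0.012,-0.003,0,0,0,0],[-0.03,-0.012,-0.003,0,0,0,0],[-0.03,-0.012,-0.003,0,0,0,0]]'; python3 -m inch '[[0,0,0,0,0,0.13,0],[0,0,0,0,0,0.13,0],[0,0,0,0,0,0.13,0],[0,0,0,0,0,0.13,0],[0,0,0,0,0,0.13,0]]'; python3 -m inch '[[0,0,0,0,0,0.13,0],[0,0,0,0,0,0.13,0],[0,0,0,0,0,0,0]]'
python3 - <<'E'
from h import *
np.set_printoptions(precision=4,suppress=True)
c=calibration('wrist');w=grab_frame('wrist')
for n,z in [('block_slot',.075),('wedge',.015),('block',0)]:
    for d in landmark_of(n,'wrist')[:3]: print(n,round(d['score'],2),np.round(d['xy'],1),ray('wrist',d['xy'],z,c))
save(w,'w1.png'); delta((0.532,0.313,0.23),1.806)
E
```

```text
clock: 1.1
position: [0.3663, 0.4552, 0.2465]
tool_rot: [3.141, 0.0, 2.726]
force: [0.5, -0.2, 0.3]
grip_width: 0.0854
finger_force: 0.0
clock: 1.6
position: [0.4793, 0.3397, 0.2616]
tool_rot: [3.141, 0.0, 2.726]
force: [1.0, -0.3, -0.1]
grip_width: 0.0855
finger_force: 0.0
clock: 2.1
position: [0.4784, 0.3408, 0.2614]
tool_rot: [3.142, -0.0, 2.07]
force: [0.3, 0.3, 0.6]
grip_width: 0.0851
finger_force: 0.0
clock: 2.4
position: [0.4784, 0.3409, 0.2613]
tool_rot: [3.141, 0.0, 1.814]
force: [-0.4, -0.7, -0.3]
grip_width: 0.0856
finger_force: 0.0
wedge 0.86 [371.4 244. ] [0.5373 0.3102 0.015 ]
block 0.95 [ 30.1 183.1] [0.2124 0.2871 0.    ]
block 0.77 [366.2 239.9] [0.5341 0.3093 0.    ]
block 0.75 [276.2  23.2] [0.4079 0.4763 0.    ]
shift [-0.0401  0.0451  0.0313] turn [-0.0001 -0.      0.013 ] pos [0.4784 0.3408 0.2613] t 2.6 j7 -0.3657845406984139
```

View pics/w1.png

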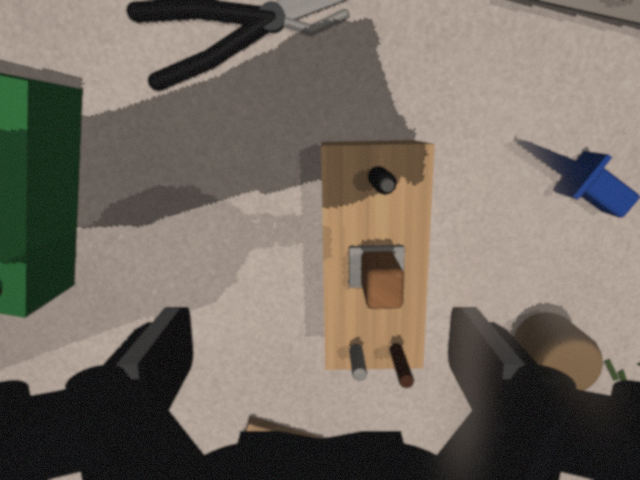

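The wrist view shows the wooden block, with corners near (322,143), (433,143), (424,367) and (327,370). The brown-handled wedge with its steel bolster stands at (380,275). The green block at (40,190) and the blue wedge at (605,185) are the wrong colours. I'll work out the block's pose from its corners.

```bash
python3 - <<'E'
from h import *
np.set_printoptions(precision=4,suppress=True)
c=calibration('wrist')
P=[ray('wrist',q,.075,c) for q in [(322,143),(433,143),(424,367),(327,370)]]
print(np.array(P),np.mean(P,0))
for i,j in [(0,3),(1,2)]:
    d=P[i]-P[j]; print(np.hypot(d[0],d[1]),np.arctan2(-d[0],d[1]))
b=[ray('wrist',q,.081,c) for q in [(349,247),(404,246)]];print(b, b[1]-b[0], np.arctan2((b[1]-b[0])[1],(b[1]-b[0])[0]))
t=[ray('wrist',q,.130,c) for q in [(364,278),(402,277),(402,307),(367,308)]];print(np.array(t),np.mean(t,0))
w=grab_frame('wrist'); save(cv2.resize(w[130:380,280:480],None,fx=3,fy=2.4,interpolation=2)[:, :],'w1c.png')
w=cv2.resize(w[130:380,280:480],(480,600),interpolation=cv2.INTER_CUBIC); save(w,'w1c.png')
E
```

```text
[[0.4686 0.3917 0.075 ]
 [0.5491 0.412  0.075 ]
 [0.6007 0.2299 0.075 ]
 [0.52   0.2066 0.075 ]] [0.5346 0.31   0.075 ]
0.19206567382109702 0.2710864134560228
0.18920415207250688 0.2760428903927848
[array([0.5086, 0.32  , 0.081 ]), array([0.5501, 0.3313, 0.081 ])] [0.0415 0.0113 0.    ] 0.2660441885556334
[[0.5173 0.3144 0.13  ]
 [0.5421 0.3214 0.13  ]
 [0.5485 0.3003 0.13  ]
 [0.5253 0.2937 0.13  ]] [0.5333 0.3075 0.13  ]
```

View pics/w1c.png

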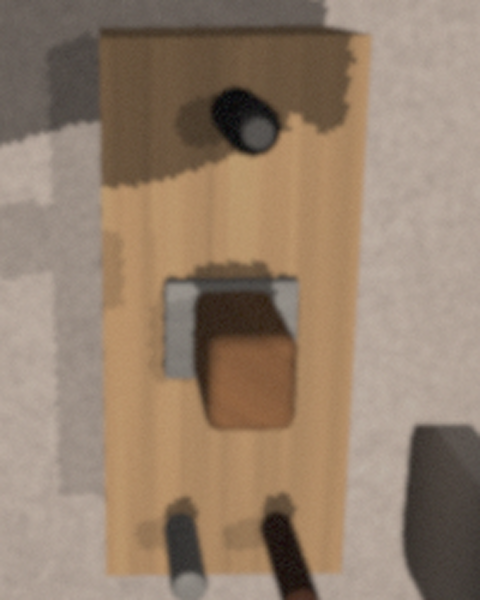

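The crop confirms the brown handle in the bare-wood block. Moving over it.

```bash
python3 -m inch '[[0,0,0,0,0,-0.029,0]]' 20 >/dev/null; python3 - <<'E'
from h import *
delta((0.534,0.309,0.15),1.843)
E
```

```text
shift [-0.0456  0.0448  0.1113] turn [-0.    -0.     0.004] pos [0.4785 0.3407 0.2613] t 2.75 j7 -0.3406912397025973
```

```bash
python3 -m inch '[[-0.023,0.0225,0,0,0,0,0],[-0.0228,0.0225,0.011,0,0,0,0],[0,0,0.035,0,0,0,0],[0,0,0.035,0,0,0,0],[0,0,0.03,0,0,0,0]]' 60;  python3 -m inch '[[0,0,0,0,0,0,0],[0,0,0,0,0,0,0]]' >/dev/null; python3 - <<'E'
from h import *
np.set_printoptions(precision=4,suppress=True)
c=calibration('wrist');w=grab_frame('wrist')
for n,z in [('wedge',.015)]:
    for d in landmark_of(n,'wrist')[:3]: print(n,round(d['score'],2),np.round(d['xy'],1),ray('wrist',d['xy'],z,c))
save(w,'w2.png'); delta((0.534,0.309,0.088),1.843)
E
```

```text
clock: 3.25
position: [0.534, 0.3085, 0.1487]
tool_rot: [-3.141, -0.0, 1.847]
force: [0.3, 0.8, -0.5]
grip_width: 0.0854
finger_force: 0.0
wedge 0.82 [548.2  67.7] [0.6422 0.4415 0.015 ]
wedge 0.68 [320.4 228.2] [0.5364 0.3078 0.015 ]
shift [-0.     -0.0011  0.0641] turn [ 0.0022 -0.0008  0.0024] pos [0.535  0.3092 0.1521] t 3.55 j7 -0.2075873513943009
```

View pics/w2.png

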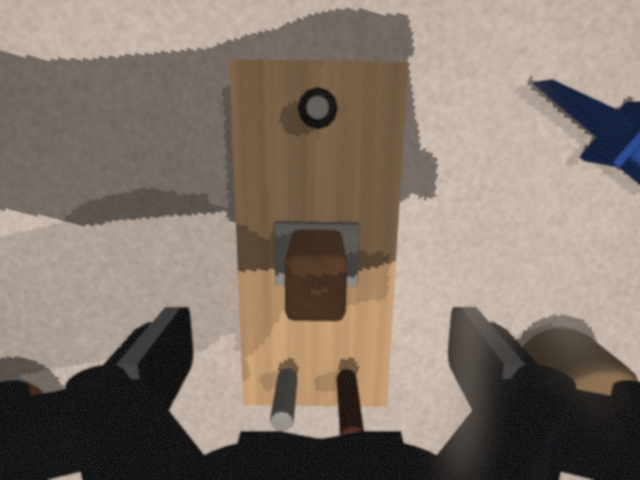

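```bash
python3 - <<'E'
from h import *
c=calibration('wrist'); s=telemetry.observe(); Rt=R.from_euler('xyz',s['tool_rot'])
for q,z in [((274,222),.081),((358,222),.081),((286,318),.13),((346,318),.13)]:
    print(np.round(Rt.inv().apply(ray('wrist',q,z,c)-s['position']),4))
E
```

```text
[ 0.0177 -0.022   0.0711]
[0.0176 0.0208 0.0712]
[-0.0122 -0.0129  0.0221]
[-0.0122  0.0122  0.0221]
```

```bash
python3 -m inch '[[0,-0.0005,0.02,0,0,0,0],[0,0,0.02,0,0,0,0],[0,0,0.02,0,0,0,0],[0,0,0.003,0,0,0,0],[0,0,0,0,0,0,0]]' 60; python3 -m inch '[[0,0,0,0,0,0,0.3],[0,0,0,0,0,0,0.6],[0,0,0,0,0,0,1],[0,0,0,0,0,0,1],[0,0,0,0,0,0,1]]' 60;python3 -m inch '[[0,0,0,0,0,0,1],[0,0,0,0,0,0,1],[0,0,0,0,0,0,1]]' 80
```

```text
clock: 4.05
position: [0.5341, 0.309, 0.0883]
tool_rot: [3.141, -0.0, 1.845]
force: [0.9, -1.0, 0.4]
grip_width: 0.0853
finger_force: 0.0
clock: 4.55
position: [0.5339, 0.3089, 0.0878]
tool_rot: [3.141, -0.0, 1.845]
force: [-1.4, -0.3, 7.0]
grip_width: 0.0251
finger_force: 59.2
clock: 4.85
position: [0.5338, 0.3089, 0.0879]
tool_rot: [3.141, -0.0, 1.845]
force: [-1.1, -0.7, 7.6]
grip_width: 0.0253
finger_force: 78.0
```

```bash
python3 -m inch '[[0,0,-0.015,0,0,0,1],[0,0,-0.03,0,0,0,1],[0,0,-0.03,0,0,0,1],[0,0,-0.03,0,0,0,1],[0,0,-0.03,0,0,0,1]]' 80; python3 -m inch '[[0,0,-0.02,0,0,0.145,1],[0,0,0,0,0,0.145,1],[0,0,0,0,0,0.145,1],[0,0,0,0,0,0.145,1],[0,0,0,0,0,0.145,1]]';python3 -m inch '[[0,0,0,0,0,0.145,1],[0,0,0,0,0,0.145,1],[0,0,0,0,0,0.145,1],[0,0,0,0,0,0.145,1],[0,0,0,0,0,0,1]]'
python3 - <<'E'
from h import *
np.set_printoptions(precision=4,suppress=True)
c=calibration('scene');w=grab_frame('scene'); s=telemetry.observe()
f=240/np.tan(np.radians(c['fovy'])/2);P=np.array(c['pose'])
q=P[:3,:3].T@(s['position']-[0,0,.04]-P[:3,3]);u,v=q[:2]/q[2]*f+[c['cx'],c['cy']];print(u,v)
for d in landmark_of('wedge','scene')[:4]: print(d)
u,v=int(u),int(v)
save(cv2.resize(w[v-50:v+50,u-50:u+50],(600,600),interpolation=cv2.INTER_CUBIC),'s2.png'); print(s['qpos'])
E
```

```text
clock: 5.35
position: [0.5335, 0.3085, 0.2246]
tool_rot: [3.141, -0.0, 1.845]
force: [0.1, -0.4, -1.6]
grip_width: 0.0251
finger_force: 78.6
clock: 5.85
position: [0.5335, 0.3087, 0.2434]
tool_rot: [-3.142, -0.001, 1.114]
force: [-0.4, 0.2, -2.3]
grip_width: 0.0251
finger_force: 78.5
clock: 6.35
position: [0.5334, 0.3089, 0.243]
tool_rot: [-3.141, -0.0, 0.537]
force: [-0.4, 0.4, -1.4]
grip_width: 0.0257
finger_force: 78.5
427.7972284277809 262.28999759726986
{'xy': [426.2, 274.3], 'score': 0.67}
{'xy': [457.4, 380.5], 'score': 0.64}
{'xy': [273.4, 268.4], 'score': 0.39}
[-0.9966  0.5587  0.5711  1.6331 -0.3367  1.0495 -1.3529]
```

View pics/s2.png

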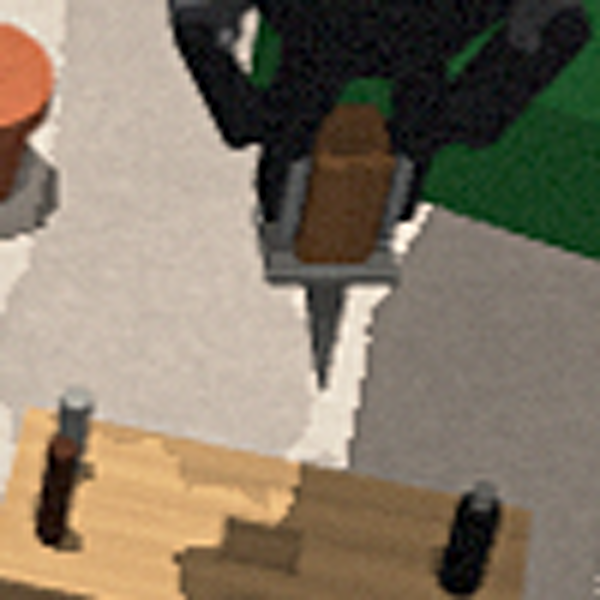

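The blade is seen edge-on, with its tip at crop (322,387) and the bolster spanning 265–395. I'll project both possible orientations to see which fits.

```bash
python3 - <<'E'
from h import *
np.set_printoptions(precision=0,suppress=True)
c=calibration('scene'); s=telemetry.observe()
f=240/np.tan(np.radians(c['fovy'])/2);P=np.array(c['pose'])
Rt=R.from_euler('xyz',s['tool_rot']).as_matrix(); o=s['position']-[0,0,.073]
def pr(p):
    q=P[:3,:3].T@(p-P[:3,3]); return ((q[:2]/q[2]*f+[c['cx'],c['cy']])-[427-50,262-50])*6
for sg in (1,-1):
    X=sg*Rt[:,1]; Y=np.cross([0,0,1],X)
    print(sg,np.arctan2(X[1],X[0]))
    for n,x,z in [('tipflat',-8,0),('tipslope',-6,0),('flat60',-8,60),('slope60',8,60),('bolL',-22,60),('bolR',22,60),('axis0',0,0),('axis60',0,60),('hL66',-13,66),('hR66',13,66),('hL',-13,115),('hR',13,115)]:
        print(n,*[pr(o+X*x/1000+Y*y/1000+np.array([0,0,z/1000])) for y in (-10,10)])
E
```

```text
1 -1.0263642406789235
tipflat [309. 346.] [318. 389.]
tipslope [303. 346.] [312. 389.]
flat60 [336. 225.] [345. 268.]
slope60 [288. 225.] [298. 268.]
bolL [377. 225.] [387. 268.]
bolR [247. 226.] [256. 268.]
axis0 [286. 346.] [295. 389.]
axis60 [312. 225.] [321. 268.]
hL66 [353. 213.] [363. 255.]
hR66 [276. 213.] [285. 256.]
hL [377. 107.] [388. 149.]
hR [298. 107.] [308. 150.]
-1 2.1152284129108696
tipflat [272. 389.] [263. 346.]
tipslope [277. 389.] [269. 346.]
flat60 [298. 268.] [288. 225.]
slope60 [345. 268.] [336. 225.]
bolL [256. 268.] [247. 226.]
bolR [387. 268.] [377. 225.]
axis0 [295. 389.] [286. 346.]
axis60 [321. 268.] [312. 225.]
hL66 [285. 256.] [276. 213.]
hR66 [363. 255.] [353. 213.]
hL [308. 150.] [298. 107.]
hR [388. 149.] [377. 107.]
```

The slope side fits wedge x = tool +y (tip predicted at 312–318, seen at 316–328). So tool yaw = mould yaw + π/2, about 1.464. Turning back and moving over the mould.

```bash
python3 -m inch '[[0,0,0,0,0,-0.1325,1],[0,0,0,0,0,-0.1325,1],[0,0,0,0,0,-0.1325,1],[0,0,0,0,0,-0.1325,1],[0,0,0,0,0,-0.1325,1]]' >/dev/null; python3 -m inch '[[0,0,0,0,0,-0.1325,1],[0,0,0,0,0,-0.1325,1],[-0.036,0.0065,-0.002,0,0,0,1],[-0.036,0.0065,-0.002,0,0,0,1],[-0.036,0.0065,-0.002,0,0,0,1]]' ;python3 -m inch '[[-0.036,0.0065,-0.002,0,0,0,1],[-0.036,0.0065,-0.002,0,0,0,1],[-0.036,0.0065,-0.002,0,0,0,1],[-0.036,0.0065,-0.002,0,0,0,1],[-0.036,0.0065,-0.002,0,0,0,1]]';python3 -m inch '[[-0.03,0.005,-0.002,0,0,0,1],[0,0,0,0,0,0,1],[0,0,0,0,0,0,1]]'
python3 - <<'E'
from h import *
np.set_printoptions(precision=4,suppress=True)
c=calibration('wrist');w=grab_frame('wrist'); s=telemetry.observe();print(s['position'],s['tool_rot'],s['force'])
for n in ['slot_left','slot_right','half_left','half_right']:
    for d in landmark_of(n,'wrist')[:2]: print(n,round(d['score'],2),np.round(d['xy'],1),ray('wrist',d['xy'],.085,c))
save(w,'w3.png')
E
```

```text
clock: 7.45
position: [0.5419, 0.1978, 0.2488]
tool_rot: [3.141, -0.0, 1.472]
force: [1.1, -0.2, -1.2]
grip_width: 0.025
finger_force: 78.6
clock: 7.95
position: [0.5555, 0.0153, 0.259]
tool_rot: [3.141, -0.0, 1.472]
force: [0.9, 0.0, -1.4]
grip_width: 0.0256
finger_force: 78.6
clock: 8.25
position: [0.5575, -0.014, 0.2607]
tool_rot: [3.141, -0.0, 1.469]
force: [0.7, 0.9, -1.0]
grip_width: 0.0254
finger_force: 78.6
[ 0.5575 -0.013   0.2605] [ 3.1415 -0.0005  1.4698] [ 0.8396 -0.3392 -2.1795]
slot_left 0.87 [321.7 155.4] [0.5648 0.0296 0.085 ]
slot_left 0.31 [567.  190.4] [ 0.744  -0.0147  0.085 ]
half_left 0.73 [320.4 154.4] [0.5639 0.0304 0.085 ]
half_right 0.61 [565.9 190. ] [ 0.7432 -0.0143  0.085 ]
```

View pics/w3.png

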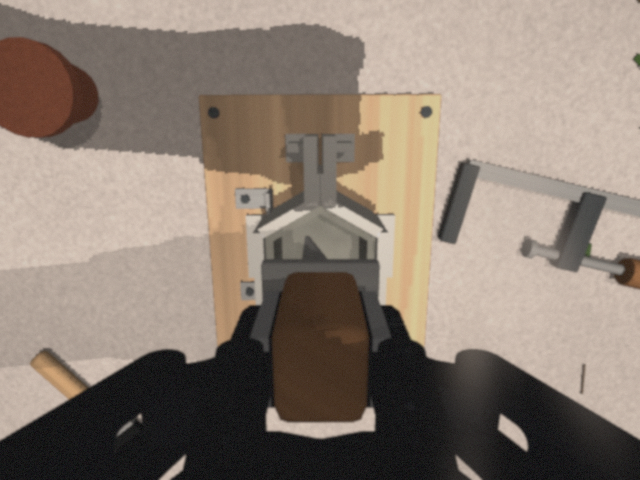

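The left slot shows as a dark line near column 320, rows 140–200, between the two flanges. The wedge blade may be peeking out at (313,248). I'll measure the slot line and project the expected blade tip.

```bash
python3 - <<'E'
from h import *
np.set_printoptions(precision=4,suppress=True)
c=calibration('wrist'); w=grab_frame('wrist'); g=cv2.cvtColor(w,cv2.COLOR_RGB2GRAY)
for r in range(136,204,6): print(r,g[r,300:342])
s=telemetry.observe();Rt=R.from_euler('xyz',s['tool_rot']);f=240/np.tan(np.radians(c['fovy'])/2);P=np.array(c['pose'])
for p in [(10,-8,73),(10,-6,73),(10,-8,13),(10,8,13),(-10,-8,73),(17,22,13),(17,-22,13)]:
    q=P[:3,:3].T@(s['position']+Rt.apply(np.array(p)/1000)-P[:3,3]); print(p,q[:2]/q[2]*f+[c['cx'],c['cy']])
save(cv2.resize(w[120:270,250:400],(600,600),interpolation=cv2.INTER_CUBIC),'w3c.png')
E
```

```text
136 [114 113 111 109 106  99  94  89  83  85  85  85  87  83  88  85  82  82
  88  97  92  83  80  82  81  83  82  87  86  84  87  87  88  88  93  99
 108 112 115 119 117 115]
142 [ 89  87  85  94 109 114 118 119 116 117 119 117 117 120 118 114 109  98
  86  79  76  77  83  92 110 114 119 118 117 117 118 118 119 118 119 118
 117 109 108 107 105 106]
148 [ 88  88  92 101 110 114 118 115 116 115 116 118 115 118 119 115 110  95
  87  80  77  77  83  93 106 116 119 118 116 118 115 118 117 120 119 116
 118 115 118 115 118 117]
154 [ 89  87  88  98 108 114 117 118 116 112 116 116 113 117 117 114 111 101
  87  79  77  78  79  94 107 112 118 118 118 117 119 119 115 118 118 116
 111 103  98  99  94  99]
160 [ 89  87  88  95 105 114 116 116 118 117 115 115 116 115 120 116 110 101
  89  82  74  76  80  96 108 116 115 114 116 116 117 117 117 117 117 116
 116 115 110 111 116 113]
166 [ 81  81  81  90 101 113 117 116 115 115 119 116 114 114 114 113 108  98
  87  75  76  76  82  96 107 112 117 118 114 116 117 118 118 115 117 115
 116 114 115 110 108 111]
172 [ 81  79  80  91 105 111 115 113 114 115
[... 543 characters left out ...]
3 114 115 113 113
 112 111 107 105 109 111 114 116 115 115 115 115 117 113 117 114 113 115
 117 113 113 110 111 111]
196 [ 74  73  78  77  94 110 111 113 114 114 114 113 114 114 113 115 115 114
 115 115 109 110 111 109 113 115 111 113 115 117 113 113 112 113 113 110
 100  90  84  80  81  81]
202 [ 72  72  74  79  95 109 111 115 115 120 129 127 131 126 124 120 118 113
 112 111 106 106 109 113 114 113 115 114 113 112 116 121 122 119 116 112
  97  89  82  80  82  80]
(10, -8, 73) [301.873  236.9269]
(10, -6, 73) [305.7249 236.9246]
(10, -8, 13) [295.5711 277.1509]
(10, 8, 13) [337.189  277.1234]
(-10, -8, 73) [302.3146 273.2795]
(17, 22, 13) [374.2006 259.7645]
(17, -22, 13) [258.4493 259.8382]
```

View pics/w3c.png

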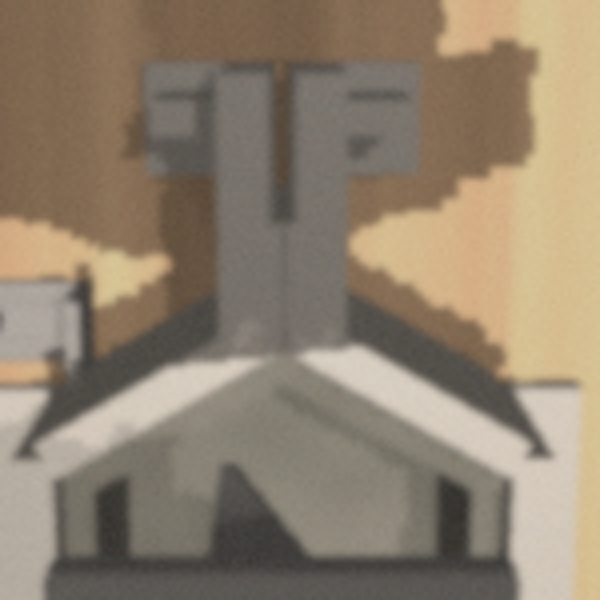

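The crop shows the slot at columns 317–323 (centre 320.3), rows 136.5–175. The seam runs on at 320.5, so the yaw is right within 0.005. The blade tip shows at image columns 305.5–310.5, row 236. I'll work out the shift from these.

```bash
python3 - <<'E'
from h import *
np.set_printoptions(precision=4,suppress=True)
c=calibration('wrist'); s=telemetry.observe();Rt=R.from_euler('xyz',s['tool_rot'])
t=lambda q,z:Rt.inv().apply(ray('wrist',q,z,c)-s['position'])
print(t((320.3,136.5),.085),t((320.3,175),.085),t((320.5,202),.085)); print('tip',t((305.5,236.5),s['position'][2]-.073),t((310.5,236.5),s['position'][2]-.073))
print(s['position'],s['clock'])
E
```

```text
[0.0574 0.0017 0.1753] [0.0298 0.0017 0.1753] [0.0096 0.0018 0.1753]
tip [ 0.0101 -0.0061  0.073 ] [ 0.0101 -0.0035  0.073 ]
[ 0.5575 -0.0127  0.2603] 8.55
```

```bash
python3 -m inch '[[0.0225,0.0031,0.02,0,0,0,1],[0.022,0.0031,0.02,0,0,0,1],[0,0,0.02,0,0,0,1],[0,0,0.015,0,0,0,1],[0,0,0.01,0,0,0,1]]' 100;python3 -m inch '[[0,0,0.006,0,0,0,1],[0,0,0,0,0,0,1],[0,0,0,0,0,0,1]]'
python3 - <<'E'
from h import *
np.set_printoptions(precision=4,suppress=True)
w=grab_frame('wrist'); g=cv2.cvtColor(w,cv2.COLOR_RGB2GRAY); s=telemetry.observe();print(s['position'],s['tool_rot'],s['force'])
save(cv2.resize(w[150:350,200:440],(720,600),interpolation=cv2.INTER_CUBIC),'w4.png')
E
```

```text
clock: 9.05
position: [0.5679, 0.0307, 0.1742]
tool_rot: [-3.14, 0.0, 1.469]
force: [0.7, -0.0, -1.3]
grip_width: 0.0245
finger_force: 98.8
clock: 9.35
position: [0.5685, 0.0301, 0.1698]
tool_rot: [3.141, -0.0, 1.467]
force: [-0.5, 0.1, -1.2]
grip_width: 0.0253
finger_force: 98.8
[0.5686 0.0301 0.17  ] [ 3.1407 -0.0003  1.4671] [-0.2408  0.4191 -1.2291]
```

View pics/w4.png

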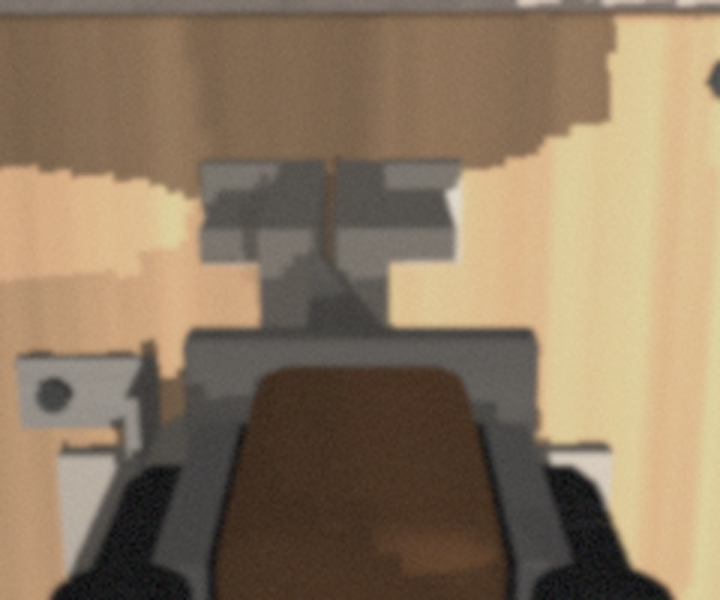

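Picture: the left slot's line shows at crop x≈325–337, rows 160–255, and the blade tip sits over it at about (322,255). It looks aligned within about 1 mm. I'll check the pixel values before lowering.

```bash
python3 - <<'E'
from h import *
np.set_printoptions(precision=4,suppress=True,linewidth=250)
w=grab_frame('wrist').astype(int); c=calibration('wrist')
print('cols',np.arange(290,334))
for r in range(200,262,3): print(r,w[r,290:334].sum(1)//3)
s=telemetry.observe();Rt=R.from_euler('xyz',s['tool_rot']);f=240/np.tan(np.radians(c['fovy'])/2);P=np.array(c['pose'])
o=np.array([.0436-.0445,.0017-.0062,.085])
for p in [(12.6,-6,85-97),(12.6,-3,0)]: pass
z=s['position'][2]-.085
for n,p in dict(tipL=(.010,-.006,.073),tipR=(.010,-.004,.073),tipLback=(-.01,-.006,.073),slotendL=(.0129,-.0061,z),slotendR=(.0129,-.0031,z),slotinL=(-.0147,-.0061,z),slotbotL=(.0129,-.0061,z+.07),slotbotR=(.0129,-.0031,z+.07)).items():
    q=P[:3,:3].T@(s['position']+Rt.apply(p)-P[:3,3]); print(n,q[:2]/q[2]*f+[c['cx'],c['cy']])
E
```

```text
cols [290 291 292 293 294 295 296 297 298 299 300 301 302 303 304 305 306 307 308 309 310 311 312 313 314 315 316 317 318 319 320 321 322 323 324 325 326 327 328 329 330 331 332 333]
200 [104 104 103 106 104 101 103 106 103 104 104 105 103 102 102  99 100  99  99 101 101  98  99  99 103  98 100 104 102 100 105 105 105 105 108 110 111 113 113 117 117 115 113 112]
203 [96 95 96 97 95 97 91 96 95 93 92 86 89 89 85 85 86 94 95 99 94 85 83 86 89 88 91 88 89 90 90 90 97 96 99 99 96 96 95 93 96 99 97 98]
206 [114 111  96  87  84  82  82  82  83  81  83  82  83  83  81  81  81  85  87  92  91  84  80  80  83  82  85  79  87  84  80  81  83  84  83  82  87  96 105 116 114 118 115 117]
209 [102  99  88  80  79  82  82  81  79  81  79  82  80  81  85  82  82  80  78  77  78  80  81  82  82  83  81  81  83  85  81  83  80  82  81  82  86  92 107 116 116 120 119 120]
212 [ 85  80  82  82  83  80  83  80  81  83  82  86  83  82  80  82  79  77  77  80  74  77  81  81  82  81  84  81  81  78  82  84  82  81  82  82  85  89  97 102 106 107 109 109]
215 [81 84 82 81 81 78 82 82 81 84 84 80 78 81 80 8
[... 2163 characters left out ...]
  90  88  90  86  85  89  86  80  68  64  62  65  64  64  67  68  67  64  65  65  65  62  66  63  65  65  65  65  73  78  85  87  89 108 145 178 190 189 189]
257 [ 86  89  87  84  89  86  90  86  86  84  84  78  74  67  64  64  66  66  62  66  63  66  65  62  67  61  64  66  63  63  68  63  61  65  64  68  76  85 101 133 156 172 180 181]
260 [71 68 70 69 71 66 73 70 71 69 69 70 66 69 67 66 67 67 67 67 70 65 67 67 69 66 63 68 65 70 64 64 67 63 62 64 66 64 66 70 73 76 81 82]
tipL [305.708  236.7121]
tipR [309.5605 236.7083]
tipLback [306.0751 273.0755]
slotendL [306.1712 225.9027]
slotendR [311.6833 225.8974]
slotinL [306.6369 273.7481]
slotbotL [309.2372 202.653 ]
slotbotR [313.5137 202.649 ]
```

```bash
python3 -m inch '[[0,-0.001,0.004,0,0,0,1],[0,0,0.004,0,0,0,1],[0,0,0,0,0,0,1],[0,0,0,0,0,0,1]]'|grep -E 'pos|force'; python3 -m inch '[[0,0,0.002,0,0,0,1],[0,0,0.001,0,0,0,1],[0,0,0,0,0,0,1]]'|grep -E 'pos|force';  python3 -m inch '[[0,0,0.001,0,0,0,1],[0,0,0,0,0,0,1]]'|grep -E 'pos|force'
```

```text
position: [0.5672, 0.0302, 0.1612]
force: [0.0, -0.7, -1.8]
finger_force: 98.8
position: [0.5672, 0.0303, 0.1581]
force: [0.3, 0.6, -1.1]
finger_force: 98.8
position: [0.5674, 0.0302, 0.1573]
force: [0.5, -1.1, -0.6]
finger_force: 99.2
```

```bash
for k in 1; do python3 -m inch '[[0,0,0.001,0,0,0,1],[0,0,0,0,0,0,1]]'|grep -E 'pos|^force'; python3 -m inch '[[0,0,0.001,0,0,0,1],[0,0,0,0,0,0,1]]'|grep -E 'pos|^force';  python3 -m inch '[[0,0,0.001,0,0,0,1],[0,0,0,0,0,0,1]]'|grep -E 'pos|^force'; done
```

```text
position: [0.5676, 0.0303, 0.1564]
force: [2.7, 0.3, -0.8]
position: [0.5678, 0.0302, 0.1554]
force: [5.8, -0.4, -1.8]
position: [0.5678, 0.0302, 0.1544]
force: [6.1, -0.3, -0.9]
```

The wedge has entered. It rubs the fixed half with 6 N, so I'll ease +0.5 mm and go on down.

```bash
python3 -m inch '[[0,0.0005,0.002,0,0,0,1],[0,0,0,0,0,0,1]]'|grep -E 'pos|^force'; python3 -m inch '[[0,0,0.002,0,0,0,1],[0,0,0,0,0,0,1]]'|grep -E 'pos|^force';  python3 -m inch '[[0,0,0.002,0,0,0,1],[0,0,0,0,0,0,1]]'|grep -E 'pos|^force'
```

```text
position: [0.568, 0.0302, 0.1521]
force: [6.4, 0.2, -3.8]
position: [0.5679, 0.0302, 0.1502]
force: [5.7, -1.0, -3.3]
position: [0.568, 0.0302, 0.1483]
force: [5.2, -0.4, 0.6]
```

```bash
python3 -m inch '[[0,0.0004,0.002,0,0,0,1],[0,0,0,0,0,0,1]]'|grep -E 'pos|^force'; python3 -m inch '[[0,0,0.002,0,0,0,1],[0,0,0,0,0,0,1]]'|grep -E 'pos|^force';  python3 -m inch '[[0,0,0.002,0,0,0,1],[0,0,0,0,0,0,1]]'|grep -E 'pos|^force'
```

```text
position: [0.5681, 0.0302, 0.1462]
force: [5.3, 0.2, 1.4]
position: [0.5681, 0.0302, 0.1442]
force: [4.0, -0.3, 0.0]
position: [0.5681, 0.0302, 0.1422]
force: [3.3, -0.2, 0.8]
```

```bash
cat > prof.py <<'E'
from h import *
import sys
np.set_printoptions(precision=4,suppress=True,linewidth=250)
w=grab_frame('wrist').astype(int); c=calibration('wrist'); s=telemetry.observe()
Rt=R.from_euler('xyz',s['tool_rot']);f=240/np.tan(np.radians(c['fovy'])/2);P=np.array(c['pose'])
def px(p):
    q=P[:3,:3].T@(s['position']+Rt.apply(p)-P[:3,3]); return np.round(q[:2]/q[2]*f+[c['cx'],c['cy']],1)
z=s['position'][2]-.085
print('mouth end y=102: x-6,0,+10mm',px((.0125,-.006,z)),px((.0125,0,z)),px((.0125,.010,z)),'t',s['clock'])
r0=int(px((.0125,-.006,z))[1])
print('cols',np.arange(286,346))
for r in range(r0-14,r0+14,2): print(r,w[r,286:346].sum(1)//3)
E
python3 prof.py
```

```text
mouth end y=102: x-6,0,+10mm [304.6 240.1] [317.  240.1] [337.8 240.1] t 12.2
cols [286 287 288 289 290 291 292 293 294 295 296 297 298 299 300 301 302 303 304 305 306 307 308 309 310 311 312 313 314 315 316 317 318 319 320 321 322 323 324 325 326 327 328 329 330 331 332 333 334 335 336 337 338 339 340 341 342 343 344 345]
226 [78 84 81 83 82 83 85 83 86 86 84 85 84 83 85 85 83 84 82 84 81 75 79 78 79 81 79 84 80 80 84 82 86 80 83 85 85 84 84 84 85 83 81 85 83 87 86 88 86 84 87 84 85 87 85 85 84 86 86 85]
228 [84 84 84 81 86 83 87 81 84 84 84 85 85 84 84 84 82 84 85 82 79 75 79 78 79 82 80 77 78 83 86 87 85 84 84 84 84 87 82 85 85 85 84 86 85 85 85 87 83 83 85 82 84 86 87 87 84 86 84 83]
230 [81 85 86 86 83 83 86 84 85 85 84 83 84 81 84 85 87 86 84 80 78 78 78 79 78 84 82 79 80 81 83 83 85 83 85 83 85 87 83 82 83 84 82 83 82 84 82 87 88 83 84 83 83 85 84 85 83 85 86 83]
232 [83 82 86 82 81 83 87 81 85 84 86 86 86 85 83 84 84 85 84 82 77 78 78 83 81 81 79 81 80 83 83 85 85 83 83 84 84 84 84 87 85 83 84 86 83 86 85 82 83 85 84 84 81 86 82 84 86 84 82 84]
234 [ 83  85  84  83  84  84  8
[... 1728 characters left out ...]
 91  93  91  91  94 100 101 102  93  83  83  82  83  81  84  80  83  82  84  82  80  78  80  78  77  81  84  89  89  92  91  91  92  92  93  90  92  90  92  91  93  99 110 117 118 119 123 120 119 119 119 121]
250 [ 91  94  89  91  90  90  90  88  92  90  91  90  91  91  90  89  84  81  82  79  78  79  79  77  79  79  73  75  76  71  71  67  70  68  74  82  86  90  88  88  91  91  90  91  94  91  91  93  99 111 132 148 154 153 156 157 153 155 155 158]
252 [ 92  90  89  89  87  89  89  90  91  92  91  92  90  88  91  87  81  74  72  69  68  69  66  68  66  70  68  68  66  66  66  68  64  67  66  68  78  84  88  92  92  89  93  92  91  91  90  93  99 125 159 181 188 188 189 190 192 192 194 193]
```

The gauge works. The mouth at the slot's end measures 6.2 mm now against 4.5 mm shut, so the left end stands about 1.7 mm open. Going on to about 3.5 mm.

```bash
python3 -m inch '[[0,0,0.002,0,0,0,1],[0,0,0.001,0,0,0,1]]'|grep -E 'pos|^force'; python3 -m inch '[[0,0,0.002,0,0,0,1],[0,0,0.001,0,0,0,1]]'|grep -E 'pos|^force';  python3 -m inch '[[0,0,0.001,0,0,0,1],[0,0,0,0,0,0,1]]'|grep -E 'pos|^force'
cat > gap.py <<'E'
from h import *
# mouth width at y=102 end of the slot (left end only), mm beyond shut width; row of mouth end + 2..4
w=grab_frame('wrist').astype(int).sum(2)/3; c=calibration('wrist'); s=telemetry.observe()
Rt=R.from_euler('xyz',s['tool_rot']);f=240/np.tan(np.radians(c['fovy'])/2);P=np.array(c['pose'])
q=P[:3,:3].T@(s['position']+Rt.apply((.0125,-.006,s['position'][2]-.085))-P[:3,3]); r=int(round(q[1]/q[2]*f+c['cy']))
for rr in (r,r+1,r+2,r+3):
    d=np.where(w[rr,290:350]<99)[0]+290
    runs=np.split(d,np.where(np.diff(d)>1)[0]+1); m=[x for x in runs if len(x)>5]
    print(rr,[(x[0],x[-1],'gap %.1f'%(1000*len(x)*q[2]/f-4.5)) for x in m])
print('t',s['clock'],s['force'])
E
python3 gap.py
```

```text
position: [0.5682, 0.0302, 0.1394]
force: [1.7, 0.4, 7.9]
position: [0.5682, 0.0302, 0.1364]
force: [3.2, 0.8, 8.3]
position: [0.5682, 0.0302, 0.1353]
force: [4.1, -0.2, 2.6]
244 [(np.int64(302), np.int64(319), 'gap 3.9')]
245 [(np.int64(303), np.int64(319), 'gap 3.4')]
246 [(np.int64(303), np.int64(319), 'gap 3.4')]
247 [(np.int64(302), np.int64(327), 'gap 7.6')]
t 12.85 [3.34279343 0.53029495 3.23006525]
```

Left is about 3.3 mm open with at most 10 N. Withdrawing, then going out past the right end so the camera can see that slot.

```bash
python3 -m inch '[[0,0,-0.01,0,0,0,1],[0,0,-0.02,0,0,0,1],[0,0,-0.025,0,0,0,1],[-0.02,0,-0.02,0,0,0,1],[-0.035,0,0,0,0,0,1]]'|grep -E 'pos|^force'; python3 -m inch '[[-0.035,0,0,0,0,0,1],[-0.035,0,0,0,0,0,1],[-0.035,0,0,0,0,0,1],[-0.035,0,0,0,0,0,1],[-0.025,0,0,0,0,0,1]]'|grep -E 'pos|^force'; python3 -m inch '[[0,0,0,0,0,0,1],[0,0,0,0,0,0,1]]'|grep -E 'pos|tool'
cat > prof2.py <<'E'
from h import *
np.set_printoptions(precision=4,suppress=True,linewidth=260)
w=grab_frame('wrist').astype(int).sum(2)//3; c=calibration('wrist'); s=telemetry.observe()
print(s['clock'],s['position'],s['tool_rot'])
for n in ['slot_right','half_right','slot_left','half_left']:
    for d in landmark_of(n,'wrist')[:1]: print(n,round(d['score'],2),np.round(d['xy'],1),ray('wrist',d['xy'],.085,c))
print('cols',np.arange(286,346))
for r in range(60,226,6): print(r,w[r,286:346])
E
python3 prof2.py
```

```text
position: [0.5627, -0.023, 0.212]
force: [0.7, -1.4, -1.7]
position: [0.5438, -0.1907, 0.2098]
force: [0.4, 0.8, -0.5]
position: [0.5446, -0.1885, 0.2097]
tool_rot: [-3.14, -0.001, 1.466]
14.1 [ 0.545  -0.1878  0.2098] [-3.14   -0.0007  1.4676]
slot_right 0.61 [312.4 163.6] [ 0.546  -0.1448  0.085 ]
half_right 0.88 [310.7 163.4] [ 0.5449 -0.1446  0.085 ]
cols [286 287 288 289 290 291 292 293 294 295 296 297 298 299 300 301 302 303 304 305 306 307 308 309 310 311 312 313 314 315 316 317 318 319 320 321 322 323 324 325 326 327 328 329 330 331 332 333 334 335 336 337 338 339 340 341 342 343 344 345]
60 [74 75 76 76 76 73 75 75 74 76 76 77 74 73 75 75 77 77 74 75 75 76 77 76 76 80 79 78 78 77 77 78 78 80 80 79 77 81 78 79 80 78 77 79 75 79 80 80 76 79 77 75 80 79 80 74 75 76 76 76]
66 [75 75 73 78 72 75 75 79 76 73 76 72 77 78 77 75 74 75 72 78 76 78 73 78 80 76 78 77 78 80 77 79 79 81 79 76 81 81 78 78 76 74 74 80 77 77 76 78 74 77 78 78 78 75 79 76 74 78 76 74]
72 [75 74 71 73 75 75 75 78 76 72 76 78 75 76 78 77 77 78 78 77 79 78 79 74 74 77 80 77 77 79 77 79 77 76 79 77 77 75 75 78 77
[... 5444 characters left out ...]
169 167 169 171 170 169 169 171 169 170 170 167 167 169 167 168 164 162 163 163 164 162 158 159 158 158 160 162 162 165 166 166 168 172 169 172 170 170 171 170 169 169 168 168 167 168 169 167 165 165 163 165]
216 [180 180 180 177 177 178 176 172 171 174 173 174 176 178 178 179 183 182 181 180 180 179 180 179 180 181 179 178 180 183 184 183 178 179 181 180 180 180 177 176 180 180 182 177 178 180 181 183 183 181 178 178 178 176 175 177 177 175 176 180]
222 [183 181 179 177 177 176 175 175 177 176 180 179 178 178 179 181 185 184 181 182 183 182 183 185 185 187 185 183 182 181 179 180 180 180 181 180 182 183 184 189 185 187 183 179 178 179 180 183 183 181 185 184 184 180 177 177 180 179 178 180]
```

```bash
python3 - <<'E'
from h import *
np.set_printoptions(precision=4,suppress=True)
Rl=R.from_euler('xyz',[3.1415,-.0005,1.4698]); L=np.array([.5575,-.0127,.2603])+Rl.apply((.0436,.0017,.1753))
ins=np.array([.5682,.0302,.085]); print('left slot',L,'offset tool',Rl.inv().apply(ins-L))
c=calibration('wrist'); s=telemetry.observe();Rt=R.from_euler('xyz',s['tool_rot'])
t=lambda q:Rt.inv().apply(ray('wrist',q,.085,c)-s['position'])
print(t((312.9,142)),t((312.9,186)),t((309.1,162)),t((316.7,162)))
Rp=.5*(ray('wrist',(312.9,142),.085,c)+ray('wrist',(312.9,186),.085,c)); print('right slot',Rp, 'LR',L-Rp,np.linalg.norm(L-Rp),np.arctan2(-(L-Rp)[0],(L-Rp)[1]))
print(s['position'],s['tool_rot'])
E
```

```text
left slot [0.5636 0.0306 0.085 ] offset tool [0.0001 0.0046 0.    ]
[ 0.0557 -0.0028  0.1252] [ 0.0289 -0.003   0.1252] [ 0.0437 -0.0052  0.1252] [ 0.0437 -0.0006  0.1252]
right slot [ 0.5469 -0.1453  0.085 ] LR [0.0167 0.1758 0.    ] 0.17664038941931992 -0.09495650314004493
[ 0.5455 -0.1876  0.2102] [-3.1412 -0.0003  1.4686]
```

```bash
python3 -m inch '[[0.021,0.0008,0.01,0,0,0,1],[0.0205,0.0007,0.01,0,0,0,1],[0,0,0.015,0,0,0,1],[0,0,0.008,0,0,0,1],[0,0,0.004,0,0,0,1]]'|grep -E 'pos|^force'; python3 -m inch '[[0,0,0,0,0,0,1],[0,0,0.002,0,0,0,1],[0,0,0,0,0,0,1]]'|grep -E 'pos|^force'; python3 -m inch '[[0,0,0.001,0,0,0,1],[0,0,0.001,0,0,0,1]]'|grep -E 'pos|^force';python3 -c "
from h import *
delta((.5469,-.1453,.158),1.4686)"
```

```text
position: [0.5509, -0.1475, 0.1627]
force: [0.1, -0.4, -0.7]
position: [0.5513, -0.1478, 0.1616]
force: [0.0, -0.8, -1.6]
position: [0.5513, -0.1476, 0.1595]
force: [0.5, -0.2, -1.8]
shift [ 0.0018 -0.0046  0.0015] turn [ 0.0004 -0.     -0.0014] pos [ 0.5513 -0.1476  0.1595] t 15.3 j7 0.29089243588024466
```

```bash
python3 -m inch '[[0,0,0.001,0,0,0,1],[0,0,0,0,0,0,1]]'|grep -E 'pos|^force'; python3 -m inch '[[0,0,0.001,0,0,0,1],[0,0,0,0,0,0,1]]'|grep -E 'pos|^force'; python3 -m inch '[[0,0,0.001,0,0,0,1],[0,0,0,0,0,0,1]]'|grep -E 'pos|^force'; python3 -m inch '[[0,0,0.001,0,0,0,1],[0,0,0,0,0,0,1]]'|grep -E 'pos|^force'
```

```text
position: [0.5512, -0.1475, 0.1582]
force: [-0.3, 0.4, -1.1]
position: [0.5511, -0.1475, 0.1572]
force: [0.1, -0.7, -1.5]
position: [0.5512, -0.1475, 0.1562]
force: [0.1, 0.6, -1.7]
position: [0.5511, -0.1476, 0.1552]
force: [0.3, 0.6, -2.4]
```

```bash
python3 -m inch '[[0,0,0.001,0,0,0,1],[0,0,0.001,0,0,0,1]]'|grep -E 'pos|^force'; python3 -m inch '[[0,0,0.001,0,0,0,1],[0,0,0.001,0,0,0,1]]'|grep -E 'pos|^force'; python3 -m inch '[[0,0,0.001,0,0,0,1],[0,0,0.001,0,0,0,1]]'|grep -E 'pos|^force'; python3 -m inch '[[0,0,0.001,0,0,0,1],[0,0,0.001,0,0,0,1]]'|grep -E 'pos|^force'
```

```text
position: [0.5509, -0.1475, 0.1532]
force: [-1.9, -0.9, 0.7]
position: [0.5509, -0.1475, 0.1512]
force: [-4.7, 0.1, 4.1]
position: [0.5509, -0.1476, 0.1492]
force: [-4.8, 1.5, 5.2]
position: [0.5509, -0.1475, 0.1472]
force: [-4.7, 0.4, 4.9]
```

```bash
python3 -m inch '[[0,0,0.001,0,0,0,1],[0,0,0.001,0,0,0,1]]'|grep -E 'pos|^force'; python3 -m inch '[[0,0,0.001,0,0,0,1],[0,0,0.001,0,0,0,1]]'|grep -E 'pos|^force'; python3 -m inch '[[0,0,0.001,0,0,0,1],[0,0,0.001,0,0,0,1]]'|grep -E 'pos|^force'
```

```text
position: [0.551, -0.1475, 0.1452]
force: [-5.4, -0.2, 5.2]
position: [0.551, -0.1475, 0.1432]
force: [-4.6, 0.8, 3.6]
position: [0.551, -0.1476, 0.1412]
force: [-5.5, 1.6, 5.1]
```

```bash
python3 -m inch '[[0,0,0.001,0,0,0,1],[0,0,0.001,0,0,0,1]]'|grep -E 'pos|^force'; python3 -m inch '[[0,0,0.001,0,0,0,1],[0,0,0.001,0,0,0,1]]'|grep -E 'pos|^force'; python3 -m inch '[[0,0,0.001,0,0,0,1],[0,0,0.001,0,0,0,1]]'|grep -E 'pos|^force';python3 -m inch '[[0,0,0.001,0,0,0,1],[0,0,0,0,0,0,1]]'|grep -E 'pos|^force'; python3 -c "
from h import *
w=grab_frame('wrist')
save(cv2.resize(w[0:300,180:460],(560,600)),'w5.png')
grab_frame('top')
for n in ['half_left','half_right','slot_left','slot_right']:
    d=landmark_of(n,'top'); print(n,[(np.round(x['xy'],1),round(x['score'],2),np.round(ray('top',x['xy'],.085),4)) for x in d[:1]])
"
```

```text
position: [0.5509, -0.1476, 0.1392]
force: [-5.3, -0.2, 4.4]
position: [0.5509, -0.1476, 0.1372]
force: [-5.3, 0.5, 4.8]
position: [0.551, -0.1476, 0.1352]
force: [-5.1, 0.4, 4.9]
position: [0.551, -0.1476, 0.1341]
force: [-4.9, -0.3, 1.1]
half_left [(array([323.5, 219.7]), 0.98, array([0.5576, 0.0215, 0.085 ]))]
half_right []
slot_left [(array([317.1, 214.1]), 0.76, array([0.5692, 0.0374, 0.085 ]))]
slot_right [(array([205.2, 228.8]), 0.34, array([0.5075, 0.2866, 0.085 ]))]
```

```bash
python3 -m inch '[[0,0,-0.01,0,0,0,1],[0,0,-0.02,0,0,0,1],[0,0,-0.025,0,0,0,1],[0.01,0,-0.02,0,0,0,1],[0.03,0,0,0,0,0,1]]'|grep -E 'pos|^force'; python3 -m inch '[[0.035,0,0,0,0,0,1],[0.035,0,0,0,0,0,1],[0.025,0,0,0,0,0,1],[0,0,0,0,0,0,1],[0,0,0,0,0,0,1]]'|grep -E 'pos|^force'
cat > view.py <<'E'
from h import *
# slot ahead of the camera: per-row slot edges in tool frame (mm), sub-pixel at grey 95
np.set_printoptions(precision=1,suppress=True)
w=cv2.GaussianBlur(grab_frame('wrist'),(3,3),0).astype(float).sum(2)/3; c=calibration('wrist'); s=telemetry.observe(); Rt=R.from_euler('xyz',s['tool_rot'])
print(s['clock'],s['position'].round(4),s['tool_rot'].round(4))
t=lambda q:1000*Rt.inv().apply(ray('wrist',q,.085,c)-s['position'])
for r in range(110,220,6):
    out=[]; row=w[r]-96
    for a in range(285,355):
        if row[a]*row[a+1]<0:
            u=a+row[a]/(row[a]-row[a+1]); out.append(('-' if row[a]>0 else '+')+'%.1f'%t((u,r))[1])
    print(r,'x%.0f'%t((312,r))[0],out)
E
python3 view.py
```

```text
position: [0.5569, -0.1102, 0.213]
force: [0.7, 1.2, -2.3]
position: [0.5657, -0.013, 0.21]
force: [0.3, -0.3, -1.6]
19.65 [ 0.6 -0.   0.2] [3.1 0.  1.5]
110 x74 []
116 x71 []
122 x67 []
128 x64 []
134 x60 []
140 x57 ['--16.6', '+-5.7', '--3.5', '+6.5']
146 x53 ['+-19.7', '--9.0', '+-2.1', '+12.7', '-14.0']
152 x50 ['+-19.6', '--9.1', '+-2.1']
158 x46 ['+-19.8', '--9.0', '+-2.0']
164 x42 ['+-19.7', '--8.9', '+-2.0', '-8.8']
170 x39 ['+-19.5', '--8.9', '+-2.1']
176 x35 ['+-19.2', '--9.0', '+-2.0']
182 x31 ['+-19.3', '--8.9', '+-2.0']
188 x28 ['+-19.5', '--7.0', '+-3.6']
194 x24 ['+-19.5', '--6.5', '+-3.8']
200 x20 ['+-19.4', '--6.8', '+-3.6']
206 x16 ['+-19.0', '--7.0', '+-3.6', '-8.1', '+13.2']
212 x12 ['+-18.9', '--7.1', '+-3.4', '-8.2', '+20.1']
218 x8 ['+-19.1', '--7.1', '+-3.3', '-8.7']
```

Left is now about 2.4 mm open after the swing-back. The target TCP shift is x +43 mm, y −2.1 mm, then down again at the left end to about 5.5 mm.

```bash
python3 -m inch '[[0.022,-0.001,0.01,0,0,0,1],[0.021,-0.0011,0.01,0,0,0,1],[0,0,0.015,0,0,0,1],[0,0,0.01,0,0,0,1],[0,0,0.004,0,0,0,1]]'|grep -E 'pos|^force'; python3 -m inch '[[0,0,0,0,0,0,1],[0,0,0.002,0,0,0,1],[0,0,0.002,0,0,0,1],[0,0,0.002,0,0,0,1]]'|grep -E 'pos|^force'; python3 -m inch '[[0,0,0.002,0,0,0,1],[0,0,0.002,0,0,0,1],[0,0,0.002,0,0,0,1]]'|grep -E 'pos|^force'
```

```text
position: [0.5673, 0.0284, 0.1597]
force: [-0.6, -0.7, -1.1]
position: [0.568, 0.0296, 0.1547]
force: [2.2, 0.3, -1.4]
position: [0.568, 0.0297, 0.1483]
force: [3.7, 0.5, 0.2]
```

```bash
python3 -m inch '[[0,0,0.002,0,0,0,1],[0,0,0.002,0,0,0,1]]'|grep -E 'pos|^force'; python3 -m inch '[[0,0,0.0015,0,0,0,1],[0,0,0.0015,0,0,0,1]]'|grep -E 'pos|^force'; python3 -m inch '[[0,0,0.0015,0,0,0,1],[0,0,0.0015,0,0,0,1]]'|grep -E 'pos|^force'; python3 -m inch '[[0,0,0.0015,0,0,0,1],[0,0,0.0015,0,0,0,1]]'|grep -E 'pos|^force'; python3 -m inch '[[0,0,0.0015,0,0,0,1],[0,0,0.0015,0,0,0,1]]'|grep -E 'pos|^force'; python3 gap.py
```

```text
position: [0.5679, 0.0297, 0.1443]
force: [5.1, 0.2, 0.8]
position: [0.568, 0.0297, 0.1413]
force: [5.7, -0.6, -0.7]
position: [0.568, 0.0297, 0.1384]
force: [4.8, -0.8, 4.8]
position: [0.568, 0.0298, 0.1356]
force: [4.2, 1.2, 8.3]
position: [0.568, 0.0297, 0.1327]
force: [3.4, -0.2, 7.0]
246 [(np.int64(303), np.int64(320), 'gap 3.8')]
247 [(np.int64(302), np.int64(320), 'gap 4.2')]
248 [(np.int64(302), np.int64(327), 'gap 7.5')]
249 [(np.int64(301), np.int64(327), 'gap 7.9')]
t 21.9 [ 4.30237999 -0.18646386  3.21873475]
```

```bash
python3 -m inch '[[0,0,0.0015,0,0,0,1],[0,0,0.0015,0,0,0,1]]'|grep -E 'pos|^force'; python3 -m inch '[[0,0,0.0015,0,0,0,1],[0,0,0.0015,0,0,0,1]]'|grep -E 'pos|^force'; python3 gap.py;  python3 -m inch '[[0,0,-0.01,0,0,0,1],[0,0,-0.02,0,0,0,1],[0,0,-0.03,0,0,0,1],[-0.02,0.0005,-0.02,0,0,0,1],[-0.035,0.0005,0,0,0,0,1]]'|grep -E 'pos|^force'; python3 -m inch '[[-0.035,0.0005,0,0,0,0,1],[-0.035,0.0005,0,0,0,0,1],[-0.035,0,0,0,0,0,1],[-0.035,0,0,0,0,0,1],[-0.025,0,0,0,0,0,1]]'|grep -E 'pos|^force'; python3 -m inch '[[0,0,0,0,0,0,1],[0,0,0,0,0,0,1]]'|grep -E 'pos|tool'; python3 view.py
```

```text
position: [0.568, 0.0298, 0.1297]
force: [3.0, -1.1, 7.0]
position: [0.568, 0.0298, 0.1267]
force: [3.9, 0.1, 6.8]
249 [(np.int64(299), np.int64(323), 'gap 6.7')]
250 [(np.int64(297), np.int64(323), 'gap 7.6')]
251 [(np.int64(290), np.int64(325), 'gap 11.6'), (np.int64(330), np.int64(343), 'gap 1.8')]
252 [(np.int64(290), np.int64(344), 'gap 20.1')]
t 22.35 [4.31038199 0.55153111 3.92191886]
position: [0.5633, -0.0235, 0.2082]
force: [0.2, -1.2, -3.2]
position: [0.5453, -0.1914, 0.2059]
force: [-0.4, 0.1, -1.4]
position: [0.5461, -0.1892, 0.2058]
tool_rot: [-3.14, -0.001, 1.466]
23.6 [ 0.5 -0.2  0.2] [-3.1 -0.   1.5]
110 x74 ['+-16.7', '--4.7', '+-0.5', '-11.4', '+13.0']
116 x71 ['+-16.6', '--4.7', '+-0.4']
122 x67 ['+-16.6', '--4.0', '+-0.3']
128 x64 ['+-16.5', '--4.1', '+-0.3']
134 x61 ['+-16.6', '--4.6', '+-0.4']
140 x57 ['+-16.5', '--4.9', '+-0.2']
146 x54 ['+-16.7', '--6.7', '+1.5']
152 x50 ['--6.8', '+1.5']
158 x46 ['+-16.3', '--6.8', '-11.1', '+21.0']
164 x43 ['+-16.5', '--6.8', '+1.6']
170 x39 ['--19.8', '+-16.4', '--6.8']
176 x36 ['+-16.3', '--6.8', '+1.5', '-11.2', '+18.9']
182 x32 ['+-16.2', '--6.7', '+1.6']
188 x28 ['+-14.6', '--11.7', '+1.3']
194 x25 ['--4.9', '+-4.4', '--3.2']
200 x21 ['--5.0', '+1.4']
206 x17 []
212 x13 []
218 x9 []
```

Right stands at 3.7 mm and left at about 5.4. Now the right end to about 7 mm.

```bash
python3 -m inch '[[0.021,0.0001,0.01,0,0,0,1],[0.02,0,0.01,0,0,0,1],[0,0,0.015,0,0,0,1],[0,0,0.008,0,0,0,1],[0,0,0.003,0,0,0,1]]'|grep -E 'pos|^force'; python3 -m inch '[[0,0,0,0,0,0,1],[0,0,0.002,0,0,0,1],[0,0,0.002,0,0,0,1],[0,0,0.002,0,0,0,1]]'|grep -E 'pos|^force'; python3 -m inch '[[0,0,0.002,0,0,0,1],[0,0,0.002,0,0,0,1],[0,0,0.002,0,0,0,1]]'|grep -E 'pos|^force'; python3 -m inch '[[0,0,0.002,0,0,0,1],[0,0,0.002,0,0,0,1],[0,0,0.002,0,0,0,1]]'|grep -E 'pos|^force'
```

```text
position: [0.5507, -0.1479, 0.1596]
force: [0.9, 0.5, -1.2]
position: [0.5512, -0.1487, 0.1544]
force: [-0.0, -0.2, -1.3]
position: [0.5511, -0.1485, 0.1481]
force: [-0.3, -0.0, -1.3]
position: [0.5511, -0.1485, 0.1421]
force: [0.0, -0.5, -1.8]
```

```bash
python3 -m inch '[[0,0,0.0015,0,0,0,1],[0,0,0.0015,0,0,0,1]]'|grep -E 'pos|^force'; python3 -m inch '[[0,0,0.0015,0,0,0,1],[0,0,0.0015,0,0,0,1]]'|grep -E 'pos|^force'; python3 -m inch '[[0,0,0.0015,0,0,0,1],[0,0,0.0015,0,0,0,1]]'|grep -E 'pos|^force'; python3 -m inch '[[0,0,0.0015,0,0,0,1],[0,0,0.0015,0,0,0,1]]'|grep -E 'pos|^force'
```

```text
position: [0.5511, -0.1485, 0.1392]
force: [-0.7, -0.1, -1.1]
position: [0.5507, -0.1485, 0.1361]
force: [-2.5, 1.1, 2.5]
position: [0.5508, -0.1486, 0.1333]
force: [-4.5, 1.2, 4.1]
position: [0.5508, -0.1485, 0.1302]
force: [-5.1, 0.5, 4.9]
```

```bash
python3 -m inch '[[0,0,0.0015,0,0,0,1],[0,0,0.0015,0,0,0,1]]'|grep -E 'pos|^force'; python3 -m inch '[[0,0,0.0015,0,0,0,1],[0,0,0.0015,0,0,0,1]]'|grep -E 'pos|^force'; python3 -m inch '[[0,0,0.001,0,0,0,1],[0,0,0.001,0,0,0,1]]'|grep -E 'pos|^force'; python3 -m inch '[[0,0,-0.01,0,0,0,1],[0,0,-0.02,0,0,0,1],[0,0,-0.035,0,0,0,1],[0.01,0,-0.02,0,0,0,1],[0.03,-0.001,0,0,0,0,1]]'|grep -E 'pos|^force'; python3 -m inch '[[0.035,-0.001,0,0,0,0,1],[0.035,0,0,0,0,0,1],[0.025,0,0,0,0,0,1],[0,0,0,0,0,0,1],[0,0,0,0,0,0,1]]'|grep -E 'pos|^force'; python3 view.py
```

```text
position: [0.5508, -0.1485, 0.1272]
force: [-5.3, 1.0, 4.9]
position: [0.5508, -0.1486, 0.1242]
force: [-4.8, 0.6, 4.8]
position: [0.5508, -0.1486, 0.1222]
force: [-4.9, 0.3, 4.1]
position: [0.5556, -0.1111, 0.211]
force: [1.1, 0.7, -2.1]
position: [0.5633, -0.0139, 0.2078]
force: [0.0, -0.9, -1.0]
27.55 [ 0.6 -0.   0.2] [3.1 0.  1.5]
110 x74 []
116 x71 []
122 x67 []
128 x64 []
134 x61 []
140 x57 ['--7.4', '+2.5']
146 x53 ['+-17.0', '--6.6', '+2.2', '-13.2', '+21.5']
152 x50 ['--19.1', '+-17.4', '--6.6', '+2.3']
158 x46 ['--19.5', '+-17.3', '--6.7', '+2.4']
164 x43 ['+-17.4', '--6.7', '+2.5']
170 x39 ['--6.6', '+2.5']
176 x35 ['--6.6', '+2.5']
182 x32 ['+-17.0', '+2.5']
188 x28 ['+-17.1', '--4.4', '+0.8']
194 x24 ['+-17.2', '--3.9']
200 x20 ['+-17.1', '--3.9']
206 x17 ['+-16.7', '--4.6', '+0.6', '-12.9', '+17.8']
212 x13 ['+-16.6', '--4.7', '+1.2', '-12.8']
218 x9 ['+-17.2', '--4.8', '+1.4', '-13.3']
```

Left 4.5, right about 7. Left again, to about 8.7.

```bash
python3 -m inch '[[0.022,0.0002,0.01,0,0,0,1],[0.021,0,0.01,0,0,0,1],[0,0,0.015,0,0,0,1],[0,0,0.01,0,0,0,1],[0,0,0.002,0,0,0,1]]'|grep -E 'pos|^force'; python3 -m inch '[[0,0,0,0,0,0,1],[0,0,0.002,0,0,0,1],[0,0,0.002,0,0,0,1],[0,0,0.002,0,0,0,1]]'|grep -E 'pos|^force'; python3 -m inch '[[0,0,0.003,0,0,0,1],[0,0,0.003,0,0,0,1],[0,0,0.003,0,0,0,1]]'|grep -E 'pos|^force'; python3 -m inch '[[0,0,0.003,0,0,0,1],[0,0,0.003,0,0,0,1]]'|grep -E 'pos|^force'
```

```text
position: [0.5673, 0.0274, 0.1595]
force: [0.2, -0.4, -1.5]
position: [0.568, 0.0286, 0.1545]
force: [2.2, 0.6, -2.1]
position: [0.568, 0.0287, 0.1452]
force: [2.6, 0.4, -0.8]
position: [0.568, 0.0287, 0.1392]
force: [3.9, -1.0, 0.3]
```

```bash
python3 -m inch '[[0,0,0.0015,0,0,0,1],[0,0,0.0015,0,0,0,1]]'|grep -E 'pos|^force'; python3 -m inch '[[0,0,0.0015,0,0,0,1],[0,0,0.0015,0,0,0,1]]'|grep -E 'pos|^force'; python3 -m inch '[[0,0,0.0015,0,0,0,1],[0,0,0.0015,0,0,0,1]]'|grep -E 'pos|^force'; python3 -m inch '[[0,0,0.0015,0,0,0,1],[0,0,0.0015,0,0,0,1]]'|grep -E 'pos|^force'
```

```text
position: [0.568, 0.0287, 0.1363]
force: [4.7, -0.9, 0.1]
position: [0.568, 0.0287, 0.1333]
force: [5.8, -0.7, -0.5]
position: [0.568, 0.0287, 0.1303]
force: [5.3, -0.4, 1.6]
position: [0.568, 0.0287, 0.1275]
force: [4.1, -0.9, 6.3]
```

```bash
python3 -m inch '[[0,0,0.0015,0,0,0,1],[0,0,0.0015,0,0,0,1]]'|grep -E 'pos|^force'; python3 -m inch '[[0,0,0.0015,0,0,0,1],[0,0,0.0015,0,0,0,1]]'|grep -E 'pos|^force'; python3 -m inch '[[0,0,0.0015,0,0,0,1],[0,0,0.0015,0,0,0,1]]'|grep -E 'pos|^force'; python3 -m inch '[[0,0,0.0015,0,0,0,1],[0,0,0.0015,0,0,0,1]]'|grep -E 'pos|^force'
```

```text
position: [0.568, 0.0287, 0.1246]
force: [3.7, -0.5, 6.1]
position: [0.5679, 0.0287, 0.1216]
force: [2.7, -0.7, 7.5]
position: [0.568, 0.0287, 0.1186]
force: [4.6, -0.5, 4.0]
position: [0.568, 0.0287, 0.1153]
force: [4.6, -0.1, 2.0]
```

```bash
python3 -m inch '[[0,0,0.001,0,0,0,1],[0,0,0,0,0,0,1]]'|grep -E 'pos|^force'; python3 -m inch '[[0,0,-0.01,0,0,0,1],[0,0,-0.025,0,0,0,1],[0,0,-0.035,0,0,0,1],[-0.02,0.0005,-0.022,0,0,0,1],[-0.035,0.0005,0,0,0,0,1]]'|grep -E 'pos|^force'; python3 -m inch '[[-0.035,0.0005,0,0,0,0,1],[-0.035,0,0,0,0,0,1],[-0.035,0,0,0,0,0,1],[-0.035,0,0,0,0,0,1],[-0.025,0,0,0,0,0,1]]'|grep -E 'pos|^force'; python3 -m inch '[[0,0,0,0,0,0,1],[0,0,0,0,0,0,1]]'|grep -E 'pos|tool'; python3 view.py
```

```text
position: [0.568, 0.0287, 0.1142]
force: [7.2, -0.2, -1.9]
position: [0.5635, -0.0245, 0.2084]
force: [0.4, -1.1, -3.1]
position: [0.5448, -0.1922, 0.2057]
force: [-0.3, 1.0, -1.3]
position: [0.5456, -0.1901, 0.2057]
tool_rot: [-3.139, -0.001, 1.466]
32.0 [ 0.5 -0.2  0.2] [-3.1 -0.   1.5]
110 x74 ['+-16.2', '--4.3', '+2.5', '-14.9', '+16.0']
116 x71 ['+-16.2', '--4.0', '+2.7']
122 x67 ['+-16.2', '--3.7', '+2.6']
128 x64 ['+-16.3', '--3.6', '+2.6']
134 x61 ['+-16.2', '--4.4', '+2.4']
140 x57 ['+-16.2', '--5.8', '+3.9']
146 x54 ['+-16.3', '--6.5', '+4.4']
152 x50 ['+-16.2', '--6.3', '+4.5']
158 x46 ['+-15.9', '--6.4', '+4.5', '-14.0']
164 x43 ['--19.6', '+4.5']
170 x39 ['--19.7', '+-16.1', '--6.4', '+4.3']
176 x36 ['+-15.9', '--6.5', '+4.4']
182 x32 ['+-15.9', '--6.4', '+4.3']
188 x28 ['+-14.9', '--9.5', '+2.2']
194 x25 ['+1.9']
200 x21 ['+1.9']
206 x17 []
212 x13 []
218 x9 []
```

Right 6.3, left about 8.7. Right now to about 10.5.

```bash
python3 -m inch '[[0.021,0.0003,0.01,0,0,0,1],[0.02,0.0003,0.01,0,0,0,1],[0,0,0.015,0,0,0,1],[0,0,0.008,0,0,0,1],[0,0,0.003,0,0,0,1]]'|grep -E 'pos|^force'; python3 -m inch '[[0,0,0,0,0,0,1],[0,0,0.002,0,0,0,1],[0,0,0.002,0,0,0,1],[0,0,0.003,0,0,0,1]]'|grep -E 'pos|^force'; python3 -m inch '[[0,0,0.003,0,0,0,1],[0,0,0.003,0,0,0,1],[0,0,0.003,0,0,0,1],[0,0,0.003,0,0,0,1]]'|grep -E 'pos|^force'; python3 -m inch '[[0,0,0.003,0,0,0,1],[0,0,0.003,0,0,0,1],[0,0,0.002,0,0,0,1]]'|grep -E 'pos|^force'
```

```text
position: [0.5508, -0.1489, 0.1595]
force: [-0.2, 0.2, -0.8]
position: [0.5514, -0.1497, 0.1535]
force: [0.1, 0.4, -0.6]
position: [0.5513, -0.1496, 0.141]
force: [-0.2, -0.2, -1.8]
position: [0.5512, -0.1495, 0.133]
force: [-0.3, 0.4, -1.8]
```

```bash
python3 -m inch '[[0,0,0.0015,0,0,0,1],[0,0,0.0015,0,0,0,1]]'|grep -E 'pos|^force'; python3 -m inch '[[0,0,0.0015,0,0,0,1],[0,0,0.0015,0,0,0,1]]'|grep -E 'pos|^force'; python3 -m inch '[[0,0,0.0015,0,0,0,1],[0,0,0.0015,0,0,0,1]]'|grep -E 'pos|^force'; python3 -m inch '[[0,0,0.0015,0,0,0,1],[0,0,0.0015,0,0,0,1]]'|grep -E 'pos|^force'
```

```text
position: [0.5513, -0.1496, 0.1302]
force: [-0.8, 0.5, -1.1]
position: [0.551, -0.1495, 0.1272]
force: [-2.3, 0.2, -0.2]
position: [0.5508, -0.1495, 0.1242]
force: [-5.4, 1.0, 4.4]
position: [0.5508, -0.1496, 0.1211]
force: [-5.6, -0.0, 2.7]
```

```bash
python3 -m inch '[[0,0,0.0015,0,0,0,1],[0,0,0.0015,0,0,0,1]]'|grep -E 'pos|^force'; python3 -m inch '[[0,0,0.0015,0,0,0,1],[0,0,0.0015,0,0,0,1]]'|grep -E 'pos|^force'; python3 -m inch '[[0,0,0.0015,0,0,0,1],[0,0,0.0015,0,0,0,1]]'|grep -E 'pos|^force'; python3 -m inch '[[0,0,0.0015,0,0,0,1],[0,0,0.0015,0,0,0,1]]'|grep -E 'pos|^force';python3 -m inch '[[0,0,0.0015,0,0,0,1],[0,0,0.0015,0,0,0,1]]'|grep -E 'pos|^force'
```

```text
position: [0.5514, -0.1496, 0.1182]
force: [-2.0, -0.5, 0.4]
position: [0.5514, -0.1496, 0.1152]
force: [-0.9, 0.1, -0.6]
position: [0.5513, -0.1495, 0.1122]
force: [-1.1, -0.7, -0.2]
position: [0.5513, -0.1496, 0.1092]
force: [-2.1, -0.1, 0.0]
position: [0.5513, -0.1495, 0.1062]
force: [-2.4, 0.6, 0.3]
```

The dowels now look free, with forces near zero. Withdrawing and checking the left end.

```bash
python3 -m inch '[[0,0,-0.01,0,0,0,1],[0,0,-0.025,0,0,0,1],[0,0,-0.035,0,0,0,1],[0,0,-0.03,0,0,0,1],[0.04,-0.001,0,0,0,0,1]]'|grep -E 'pos|^force'; python3 -m inch '[[0.035,-0.001,0,0,0,0,1],[0.035,0,0,0,0,0,1],[0.025,0,0,0,0,0,1],[0,0,0,0,0,0,1],[0,0,0,0,0,0,1]]'|grep -E 'pos|^force'; python3 view.py
```

```text
position: [0.5558, -0.1146, 0.2112]
force: [0.3, -0.1, -1.4]
position: [0.5635, -0.0149, 0.207]
force: [-0.6, -0.8, -0.6]
36.45 [ 0.6 -0.   0.2] [3.1 0.  1.5]
110 x74 []
116 x71 []
122 x67 []
128 x64 []
134 x60 ['--10.8', '--9.0', '+-5.3']
140 x57 ['+-4.2', '-1.7', '+4.8']
146 x53 ['+-17.3', '--6.8', '+4.5', '-15.2', '+22.5']
152 x50 ['--19.4', '+-17.7', '--6.8', '+4.5']
158 x46 ['+-17.7', '--6.9', '+4.7']
164 x43 ['+-17.7', '--6.7', '+4.7']
170 x39 ['+-17.1', '--6.8', '+4.9']
176 x35 ['+-17.2', '--6.8', '+5.0']
182 x32 ['+-17.3', '--6.3']
188 x28 ['+-17.4', '--4.3', '+3.2']
194 x24 ['+-17.4', '-0.0', '+3.3']
200 x21 ['+-17.3', '--3.9', '+3.3']
206 x17 ['+-17.0', '--4.9', '+3.2', '-15.7', '+20.1']
212 x13 ['+-16.9', '--4.9', '+3.8', '-15.7']
218 x9 ['+-18.4', '--5.0', '+4.1', '-16.3']
```

Left 6.9, right about 10.5. Left to about 11.5, with 0.5 mm of offset off the fixed face.

```bash
python3 -m inch '[[0.022,0.0003,0.01,0,0,0,1],[0.021,0.0003,0.01,0,0,0,1],[0,0,0.015,0,0,0,1],[0,0,0.01,0,0,0,1],[0,0,0.002,0,0,0,1]]'|grep -E 'pos|^force'; python3 -m inch '[[0,0,0,0,0,0,1],[0,0,0.002,0,0,0,1],[0,0,0.002,0,0,0,1],[0,0,0.003,0,0,0,1]]'|grep -E 'pos|^force'; python3 -m inch '[[0,0,0.003,0,0,0,1],[0,0,0.003,0,0,0,1],[0,0,0.003,0,0,0,1],[0,0,0.003,0,0,0,1]]'|grep -E 'pos|^force'; python3 -m inch '[[0,0,0.003,0,0,0,1],[0,0,0.003,0,0,0,1],[0,0,0.002,0,0,0,1]]'|grep -E 'pos|^force'
```

```text
position: [0.5678, 0.0263, 0.1585]
force: [0.1, -0.0, -1.2]
position: [0.5685, 0.0275, 0.1525]
force: [0.5, -0.2, -1.3]
position: [0.5683, 0.0276, 0.14]
force: [0.1, 0.0, -1.6]
position: [0.5682, 0.0276, 0.132]
force: [0.8, -0.1, -2.3]
```

```bash
python3 -m inch '[[0,0,0.0015,0,0,0,1],[0,0,0.0015,0,0,0,1]]'|grep -E 'pos|^force'; python3 -m inch '[[0,0,0.0015,0,0,0,1],[0,0,0.0015,0,0,0,1]]'|grep -E 'pos|^force'; python3 -m inch '[[0,0,0.0015,0,0,0,1],[0,0,0.0015,0,0,0,1]]'|grep -E 'pos|^force'; python3 -m inch '[[0,0,0.0015,0,0,0,1],[0,0,0.0015,0,0,0,1]]'|grep -E 'pos|^force'
```

```text
position: [0.5683, 0.0276, 0.1292]
force: [-0.6, 0.0, -1.7]
position: [0.5683, 0.0276, 0.1262]
force: [0.1, 0.2, -0.2]
position: [0.5683, 0.0276, 0.1232]
force: [0.3, -0.4, -0.4]
position: [0.5682, 0.0276, 0.1202]
force: [-0.7, 0.3, -1.2]
```

```bash
python3 -m inch '[[0,0,0.0015,0,0,0,1],[0,0,0.0015,0,0,0,1]]'|grep -E 'pos|^force'; python3 -m inch '[[0,0,0.0015,0,0,0,1],[0,0,0.0015,0,0,0,1]]'|grep -E 'pos|^force'; python3 -m inch '[[0,0,0.0015,0,0,0,1],[0,0,0.0015,0,0,0,1]]'|grep -E 'pos|^force'; python3 -m inch '[[0,0,0.0015,0,0,0,1],[0,0,0.0015,0,0,0,1]]'|grep -E 'pos|^force';python3 -m inch '[[0,0,0.0015,0,0,0,1],[0,0,0.0015,0,0,0,1]]'|grep -E 'pos|^force'; python3 -m inch '[[0,0,0.001,0,0,0,1],[0,0,0.001,0,0,0,1]]'|grep -E 'pos|^force'
```

```text
position: [0.5681, 0.0277, 0.1172]
force: [-1.7, 0.3, 0.2]
position: [0.5682, 0.0276, 0.1142]
force: [-2.2, 0.6, -0.2]
position: [0.5683, 0.0277, 0.1112]
force: [-1.5, 0.1, -1.3]
position: [0.5683, 0.0277, 0.1082]
force: [-1.3, 0.2, -1.2]
position: [0.5683, 0.0276, 0.1052]
force: [-2.1, 0.8, -1.3]
position: [0.5683, 0.0276, 0.1032]
force: [-2.6, -0.2, -0.7]
```

```bash
python3 -m inch '[[0,-0.0005,-0.01,0,0,0,1],[0,0,-0.025,0,0,0,1],[0,0,-0.035,0,0,0,1],[0,0,-0.03,0,0,0,1],[-0.04,0,-0.003,0,0,0,1]]'|grep -E 'pos|^force'; python3 -m inch '[[-0.035,0,0,0,0,0,1],[-0.035,0,0,0,0,0,1],[-0.035,0,0,0,0,0,1],[-0.035,0,0,0,0,0,1],[-0.038,0,0,0,0,0,1]]'|grep -E 'pos|^force'; python3 -m inch '[[0,0,0,0,0,0,1],[0,0,0,0,0,0,1]]'|grep -E 'pos|tool'; python3 view.py
```

```text
position: [0.5659, -0.0078, 0.2102]
force: [1.4, -0.5, -2.7]
position: [0.5452, -0.1903, 0.2072]
force: [0.3, -0.3, -1.7]
position: [0.5451, -0.1899, 0.2069]
tool_rot: [3.141, 0.0, 1.465]
41.3 [ 0.5 -0.2  0.2] [ 3.1 -0.   1.5]
110 x74 ['+-16.1', '--4.1', '+6.8']
116 x71 ['+-16.2', '--4.0', '+6.5']
122 x67 ['+-16.2', '--3.4', '-2.2', '+6.6']
128 x64 ['+-16.1', '--3.4', '+6.7']
134 x60 ['+-16.1', '--4.2', '+6.8']
140 x57 ['+-16.0', '--5.7', '+8.2']
146 x53 ['+-16.2', '--6.3', '+8.8']
152 x50 ['+-16.0', '--6.3', '+8.8']
158 x46 ['+-15.9', '--6.4', '-18.3']
164 x43 ['--19.6', '+-16.0', '--6.3']
170 x39 ['--19.7', '+-15.9', '--6.3', '+8.9']
176 x35 ['+-15.8', '--6.3', '+8.8']
182 x32 ['+-15.7', '--6.2', '+8.8']
188 x28 ['+-17.8', '--16.8', '--5.6']
194 x24 ['--2.8', '+1.7']
200 x21 ['+2.0']
206 x17 []
212 x13 []
218 x9 []
```

Right still 10.5. Checking left on the way back to the block.

```bash
python3 -m inch '[[0.035,-0.0005,0,0,0,0,1],[0.035,-0.0005,0,0,0,0,1],[0.035,-0.0005,0,0,0,0,1],[0.035,0,0,0,0,0,1],[0.035,0,0,0,0,0,1]]'|grep -E 'pos|^force'; python3 -m inch '[[0,0,0,0,0,0,1],[0,0,0,0,0,0,1]]'|grep -E 'pos|tool'; python3 view.py; python3 - <<'E'
from h import *
delta((0.5339,0.3089,0.24),1.845)
E
```

```text
position: [0.5618, -0.012, 0.2067]
force: [0.7, 0.5, -1.8]
position: [0.5618, -0.0131, 0.2065]
tool_rot: [3.142, -0.0, 1.471]
42.05 [ 0.6 -0.   0.2] [3.1 0.  1.5]
110 x74 []
116 x71 []
122 x67 []
128 x64 []
134 x61 []
140 x57 ['+-2.5', '-7.7']
146 x53 ['--18.6', '+-15.4', '--4.8', '+-2.8', '-0.2', '+10.7']
152 x50 ['--17.5', '+-15.6', '--4.7', '+10.7']
158 x46 ['--17.0', '+-15.7', '--4.7', '+10.6']
164 x43 ['+-15.7', '--4.7', '+10.7']
170 x39 ['+-15.3', '--4.8', '+10.7']
176 x36 ['+-15.2', '--4.7', '+10.7']
182 x32 ['+-15.2', '--4.7', '+10.7']
188 x28 ['+-15.5', '--2.7', '+8.6']
194 x24 ['+-15.3', '-4.2', '+8.6']
200 x21 ['+-15.4', '-4.1', '+8.5']
206 x17 ['+-15.0', '--2.8', '+8.6', '-21.3', '+21.7']
212 x13 ['+-14.9', '--2.8', '+8.7', '-20.8']
218 x9 ['+-15.2', '--2.9', '+8.8', '-20.7']
shift [ 0.3187 -0.0607 -0.0335] turn [ 1.000e-04  1.000e-04 -3.763e-01] pos [ 0.5618 -0.0143  0.2065] t 42.05 j7 0.027976718751331862
```

Left 10.8, right 10.5. The mould is open evenly. Returning the wedge.

```bash
python3 -m inch '[[0.02,-0.0067,-0.03,0,0,0,1],[0.035,-0.0067,-0.004,0,0,0,1],[0.035,-0.0067,0,0,0,0,1],[0.035,-0.0067,0,0,0,0,1],[0.035,-0.0067,0,0,0,0,1]]'|grep -E 'pos|^force'; python3 -m inch '[[0.035,-0.0067,0,0,0,0,1],[0.035,-0.0067,0,0,0,0,1],[0.035,-0.0067,0,0,0,0,1],[0.035,-0.0067,0,0,0,0,1],[0.018,0,0,0,0,0,1]]'|grep -E 'pos|^force';  python3 -m inch '[[0,0,0,0,0,-0.1254,1],[0,0,0,0,0,-0.1254,1],[0,0,0,0,0,-0.1254,1],[0,0,0,0,0,0,1],[0,0,0,0,0,0,1]]'|grep -E 'pos|^force'; python3 - <<'E'
from h import *
delta((0.5339,0.3089,0.153),1.845)
E
```

```text
position: [0.5449, 0.1482, 0.2406]
force: [1.5, -0.6, -1.6]
position: [0.534, 0.3103, 0.2402]
force: [0.6, -0.3, -1.9]
position: [0.5352, 0.3067, 0.2404]
force: [-0.6, 0.7, -1.8]
shift [ 0.0024 -0.0007  0.0874] turn [ 0.0001  0.0001 -0.0067] pos [0.5352 0.3067 0.2404] t 43.55 j7 -0.22242326368862983
```

```bash
python3 -m inch '[[0.0024,-0.0007,0.02,0,0,-0.0067,1],[0,0,0.03,0,0,0,1],[0,0,0.02,0,0,0,1],[0,0,0.005,0,0,0,1],[0,0,0,0,0,0,1]]'|grep -E 'pos|^force'; python3 -m inch '[[0,0,0.004,0,0,0,1],[0,0,0.004,0,0,0,1],[0,0,0.004,0,0,0,1],[0,0,0,0,0,0,1]]'|grep -E 'pos|^force'; python3 - <<'E'
from h import *
delta((0.5339,0.3089,0.0879),1.845)
E
```

```text
position: [0.5334, 0.3094, 0.1651]
force: [0.2, -0.7, -1.7]
position: [0.5333, 0.3097, 0.153]
force: [-0.2, 0.4, -1.6]
shift [-0.0009  0.0004  0.0651] turn [-0.0003  0.0001  0.005 ] pos [0.5333 0.3097 0.153 ] t 44.45 j7 -0.19500209597747972
```

```bash
python3 -m inch '[[-0.0008,0.0004,0.003,0,0,0.004,1],[0,0,0.003,0,0,0,1],[0,0,0.004,0,0,0,1],[0,0,0,0,0,0,1]]'|grep -E 'pos|^force'; python3 -m inch '[[0,0,0.005,0,0,0,1],[0,0,0.005,0,0,0,1],[0,0,0.005,0,0,0,1],[0,0,0.005,0,0,0,1]]'|grep -E 'pos|^force'; python3 -m inch '[[0,0,0.005,0,0,0,1],[0,0,0.005,0,0,0,1],[0,0,0.005,0,0,0,1],[0,0,0.005,0,0,0,1]]'|grep -E 'pos|^force'
```

```text
position: [0.5338, 0.3089, 0.1426]
force: [-0.4, 0.7, -2.0]
position: [0.534, 0.309, 0.1228]
force: [-0.2, 0.3, -1.4]
position: [0.534, 0.3091, 0.1028]
force: [-0.2, -0.5, -2.5]
```

```bash
python3 -m inch '[[0,0,0.004,0,0,0,1],[0,0,0.004,0,0,0,1],[0,0,0.003,0,0,0,1],[0,0,0,0,0,0,1]]'|grep -E 'pos|^force'; python3 -m inch '[[0,0,0.001,0,0,0,1],[0,0,0.001,0,0,0,1],[0,0,0,0,0,0,1]]'|grep -E 'pos|^force'; python3 -m inch '[[0,0,0.001,0,0,0,1],[0,0,0,0,0,0,1]]'|grep -E 'pos|^force'
```

```text
position: [0.5339, 0.3089, 0.0919]
force: [0.5, 0.2, -0.8]
position: [0.534, 0.3091, 0.0903]
force: [-0.5, -0.7, -1.9]
position: [0.534, 0.3091, 0.0892]
force: [0.3, -0.1, -1.9]
```

```bash
python3 -m inch '[[0,0,0.001,0,0,0,1],[0,0,0,0,0,0,1]]'|grep -E 'pos|^force'; python3 -m inch '[[0,0,0.0005,0,0,0,1],[0,0,0,0,0,0,1]]'|grep -E 'pos|^force'; python3 -m inch '[[0,0,0,0,0,0,0.5],[0,0,0,0,0,0,0],[0,0,0,0,0,0,0],[0,0,0,0,0,0,0],[0,0,0,0,0,0,0]]'; python3 -m inch '[[0,0,-0.02,0,0,0,0],[0,0,-0.03,0,0,0,0],[0,0,-0.03,0,0,0,0],[0,0,-0.03,0,0,0,0],[0,0,-0.02,0,0,0,0]]'; python3 -m inch '[[0,0,0,0,0,0,0],[0,0,0,0,0,0,0]]'|grep pos
python3 - <<'E'
from h import *
w=grab_frame('wrist'); a=grab_frame('top')
for n,z in [('wedge',.015),('block_slot',.075)]:
    print(n,[(np.round(d['xy']),round(d['score'],2),ray('top',d['xy'],z).round(4)) for d in landmark_of(n,'top')[:2]])
save(np.hstack([cv2.resize(w[60:460,120:520],(400,400)),cv2.resize(a[170:290,260:440],(400,400))[:, :]]),'end.png')
E
```

```text
position: [0.534, 0.309, 0.0882]
force: [0.7, 0.2, -0.9]
position: [0.5341, 0.3091, 0.0879]
force: [-1.3, -0.4, 2.6]
clock: 47.45
position: [0.534, 0.3091, 0.0878]
tool_rot: [-3.142, 0.0, 1.846]
force: [0.5, -0.4, -0.1]
grip_width: 0.0853
finger_force: 0.0
clock: 47.95
position: [0.5344, 0.3092, 0.22]
tool_rot: [3.14, -0.001, 1.846]
force: [-0.1, 0.3, 0.3]
grip_width: 0.0855
finger_force: 0.0
position: [0.5339, 0.3091, 0.2177]
wedge [(array([206., 222.]), 0.6, array([0.5385, 0.3045, 0.015 ]))]
block_slot [(array([185., 364.]), 0.97, array([0.2086, 0.2851, 0.075 ])), (array([197., 221.]), 0.72, array([0.5263, 0.3113, 0.075 ]))]
```

View pics/end.png

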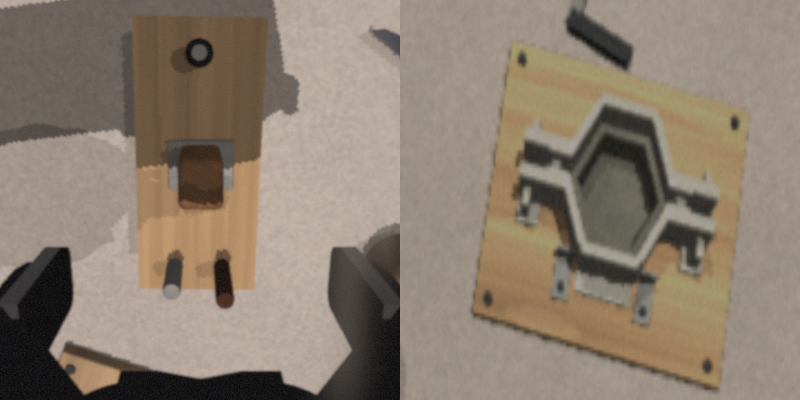

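The wedge stands upright in its socket at left-half (200,175), and the gripper is clear. In the right half, at (620,185), the mould is open evenly at both ends. Handing in.

```bash
python3 -c "
from workcell import bot
print(bot.job_done())"
```

```text
the job is handed in; nothing more can be done
None
```

I handed the job in with the mould eased open evenly, about 10.8 mm at the left end and 10.5 mm at the right by the wrist camera, and the wedge back in its socket and released; the simulator returned no verdict.

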